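# Sort a mixed specimen delivery into the section racks

## Robot

A 6-joint arm with a two-finger parallel gripper is mounted at the origin on a cart in front of the work surface, level with it; the furniture and walls round the work are solid. World frame = base frame: x ahead of the robot, y to its left, z up, the work surface at z = 0. Lengths are in m, angles in rad, forces in N, time in s.
With the tool pointing down it reaches from about 0.275 to 0.75 m from the base axis. Payload 10.2 kg.
Tool frame: the origin (TCP) lies midway between the tips of the shut fingers; the grasp point (between the pads) lies 19 mm behind it (robot.grip_point_offset is the distance from the TCP to the grasp point, in m); z points along the fingers, y is the line along which they close (so a half turn about z gives the same grasp; the last joint's range is limited). The gripper opens to 88 mm and grips with 3 to 60 N. Pads are 18 mm wide; open, the fingers measure 123 mm over their backs; the gripper's body (75 mm by 187 mm) begins 45 mm behind the grasp point.
Start: joints at [0.931, 0.313, 1.498, -0, 1.331, -0.223], TCP at [0.213, 0.48, 0.239] pointing down, gripper open.
Joint ranges: [-2.94, 2.94], [-0.97, 2.17], [0.19, 2.56], [-1.23, 4.37], [0.02, 3.11], [-2.88, 2.88]. Speed limits (rad/s): [2.39, 2.39, 3.01, 3.14, 3.14, 3.14].

## Interface

Orientations are given as [roll, pitch, yaw] about the fixed x, y, z axes, in that order (R = Rz(yaw) Ry(pitch) Rx(roll)).
In Python, from station import robot gives the robot as it stands.
- The arm moves only by the shell command python3 -m creep 'ROWS'. ROWS is JSON, a list of rows, each an object of numbers: "dx", "dy", "dz": the shift along the tool's x, y, z in cm; "wx", "wy", "wz": the turn, a rotation vector about the tool's x, y, z in degrees; "hand": the closure, from 0 (fully open) to 1 (shut). In form: [{"dx": .., "dy": .., "dz": .., "wx": .., "wy": .., "wz": .., "hand": ..}, ...]. A call has 1 to 8 rows; each row is the pose to reach, as a shift and turn from the pose commanded when the call began, along the tool's axes at that moment; what a row does not reach only later rows make up. A row lasts 1/10 s, in which the tool goes at most 50 mm and 8.59 degrees, less where a joint would pass 70% of its speed; a pose out of reach is approached as far as the arm can. A call with a gripper value outside its range is refused whole. The fingers move at their own pace and stop on an object; the grip force is fixed at half the most. Time passes only in rows, so rows that repeat a pose let the fingers close. It gives the time, the measured TCP pose, the force, the opening and the grip force at its end, in the units of the state.
- robot.observe(): the state, without advancing time (a new reading comes with each control period).
- robot.get_image(name): name is "side" or "top" or "wrist"; returns (picture, depth): 480x640x3 uint8, red, green, blue; 480x640 float32, m along the optical axis (not along the pixel's ray), 0 where there is no reading.
- robot.camera_params(name): a dict with "camera_matrix" (3x3 intrinsics, pixels), "cam_to_world" (4x4, takes a point from camera to world coordinates); the wrist camera has in their place "hand_eye" (4x4, takes a point from camera to tool coordinates, whose origin is the TCP and whose axes are the flange's). Camera axes: x right, y up, looking along -z (the intrinsics and any distortion apply to the point x, -y, -z); pixel columns grow to the right and rows downward; lengths in m; the calibration is good to about 2 mm. A picture is of the moment at which its call begins: read the wrist's pose just before it. camera_params takes no time and is no camera call.
- robot.finish_job(): hands the job in; it is judged then, once.
Trained networks look in the newest picture that a camera, given by its name, has taken for a name from the list of things; names that differ only in an ending like _2 or _b are one class to them, and where a whole thing is asked for, a point or a joint stands for the part that bears it (a point fixed in the world has none). Each returns a list of dicts, best first, with "p" (0 to 1); they miss things now and then, are a little off and sometimes report something else, mostly with a low value. They report only what shows in the picture. A call takes as long as a camera call. They do not tell look-alikes from the thing itself.
- robot.recognise(camera, target): "uv" ([column, row] in pixels, amid what is visible of it).
The state is a dict: "time_s": time; "qpos": joint angles; "dq": joint speeds; "tau": joint torques, N m; "position": TCP position; "eef_rot": TCP orientation; "ft_force": force on the tool from outside, world axes, zero at the start; "wrist_torque": the same for the moment, N m; "opening": finger opening in m; "grasp_force": force on a finger pad.
Only numpy, scipy, OpenCV 4.12 (cv2) and the standard library are available. Lean on these libraries where they do the work, as an engineer would, in place of code of your own. Each camera call takes 0.05 s, during which the arm holds its last target. There are 200 camera calls.

## Task

A mixed delivery has come in: sort it into the racks for the sections. Stand the two specimen cups in the rack with the two wide wells, the two slim universal containers in the free wells of the rack with the three narrow wells, and lay the slide case flat in the empty bay of the slide tray; keep the cups and containers upright on the way, and leave the jar of pads where it stands.

Things in the scene. Friction and masses are not known exactly. Their poses are not given: they have to be found in the camera images.
- cup_a: specimen cup with a round ribbed lid (teal; the lid colour does not matter), loose, standing upright on the bench. 57 mm tall; lid 52 mm across from 41 to 57 mm height, clear body below it tapering from 44 mm across. 50 g. Origin: centre of its underside, z up.
- cup_b: second specimen cup, the same shape and size as cup_a (lid yellow). Origin: centre of its underside, z up.
- universal_a: slim universal container, loose, standing upright: 80 mm tall, clear body 28 mm across with a 5 mm bevelled foot (21 mm across at the very bottom), paper label, ribbed black screw cap 30 mm across from 62 to 80 mm height. 35 g. Origin: centre of its underside, z up.
- universal_b: second universal container, the same as universal_a. Origin: centre of its underside, z up.
- slide_case: grey plastic flip-top case for microscope slides, shut (its lid does not open), loose, lying flat on the bench: 84 mm along its own x, 38 mm along its own y, 32 mm tall, paper label on top. 60 g. Origin: centre of its underside, z up.
- cup_rack: white two-deck rack, fixed: 82 mm along its own x, 152 along y, top deck at 28 mm, grey foot plate 5 mm thick. Two empty round wells 58 mm across, through the deck down to the foot plate, centred at x = 0, y = -37 and +37 mm. A cup standing in a well has its underside at 5 mm. Origin: centre of the underside.
- universal_rack: white two-deck rack, fixed: 64 mm along its own x, 152 along y, top deck at 36 mm, grey foot plate 5 mm thick. Three round wells 38 mm across down to the foot plate, centred at x = 0, y = -48, 0, +48 mm; the one at y = -48 holds a universal container (part of the rack, top at 85 mm), the other two are empty. Origin: centre of the underside.
- slide_tray: low white tray, fixed: 108 mm along its own x, 146 along y, walls 4 mm thick, 18 high, floor at 4 mm. Two bays, 100 mm along x by 60 along y, centred at x = 0, y = -39 and +39 mm, an 18 mm bar between them. The bay at y = -39 holds a slide case (part of the tray), that at +39 is empty. A case lies with its long side along x, either way round. Origin: centre of the underside.
- pad_jar: wide white jar with a cream lid, 61 mm across, 82 mm tall, 150 g, loose; not part of the delivery, stays where it is. Origin: centre of its underside, z up.
There are look-alikes about, which are no part of the job. Several things look just like the cup_a: the one meant starts nearest to the robot's base.

How it is judged:
At the end, for the whole second after the job is handed in: The cups stand in the cup rack's wells and the universals in the free narrow wells (within 13 mm of the well centre, down on the foot plate within 6 mm, tilt below 0.15 rad); the slide case lies flat in the empty bay (within 15 mm of centre, 6 mm in height); all released and still (x of cup_a in the frame of cup_rack between -0.013 and 0.013 m and (y of cup_a in the frame of cup_rack between -0.05 and -0.024 m or y of cup_a in the frame of cup_rack between 0.024 and 0.05 m) and z of cup_a in the frame of cup_rack between -0.001 and 0.011 m and angle between each of cup_a, cup_b, universal_a, universal_b, slide_case's own z axis and vertical below 0.15 rad and linear speed of each of cup_a, cup_b, universal_a, universal_b, slide_case below 0.02 m/s and x of cup_b in the frame of cup_rack between -0.013 and 0.013 m and (y of cup_b in the frame of cup_rack between -0.05 and -0.024 m or y of cup_b in the frame of cup_rack between 0.024 and 0.05 m) and z of cup_b in the frame of cup_rack between -0.001 and 0.011 m and x of universal_a in the frame of universal_rack between -0.013 and 0.013 m and (y of universal_a in the frame of universal_rack between -0.013 and 0.013 m or y of universal_a in the frame of universal_rack between 0.035 and 0.061 m) and z of universal_a in the frame of universal_rack between -0.001 and 0.011 m and x of universal_b in the frame of universal_rack between -0.013 and 0.013 m and (y of universal_b in the frame of universal_rack between -0.013 and 0.013 m or y of universal_b in the frame of universal_rack between 0.035 and 0.061 m) and z of universal_b in the frame of universal_rack between -0.001 and 0.011 m and x of slide_case in the frame of slide_tray between -0.015 and 0.015 m and y of slide_case in the frame of slide_tray between 0.024 and 0.054 m and z of slide_case in the frame of slide_tray between -0.002 and 0.01 m); the robot touches nothing.
It fails at once if the jar of pads is pushed more than 30 mm from its place or tipped (distance of pad_jar from where it was at the start of the episode above 0.03 m or angle between pad_jar's own z axis and vertical above 0.5 rad).
It fails at once if a specimen cup or universal container is tipped over (more than 0.8 rad from upright) (angle between any of cup_a, cup_b, universal_a, universal_b's own z axis and vertical above 0.8 rad).
It also fails if it takes over 144 s, if anything falls off the work surface, if the arm or the gripper's body presses on something with over 40 N, if the wrist force passes 120 N, or if a joint passes its speed limit or range.

## Working session

There is one attempt and no reset: what is moved stays moved. The work goes in short steps, Python scripts to look and compute and a shell command to move; the robot and the scene stay as the last step left them, time stands still between calls to the robot, and variables do not carry over. Pictures are saved under pics/ and viewed, at most 14 in all, crops included, and the job is handed in when it is done.

```bash
mkdir -p pics; ls; cat > h.py <<'E'
import numpy as np, cv2
from station import robot
def cam(name):
    img,d=robot.get_image(name); p=robot.camera_params(name)
    return img,d,p
def pts(d,p,T=None):
    K=np.array(p["camera_matrix"]); T=np.array(p["cam_to_world"]) if T is None else T
    v,u=np.mgrid[0:d.shape[0],0:d.shape[1]]
    X=np.stack([(u-K[0,2])/K[0,0]*d,-(v-K[1,2])/K[1,1]*d,-d,np.ones_like(d)],-1)
    return (X@T.T)[...,:3]
def save(n,img): cv2.imwrite(n,cv2.cvtColor(img,cv2.COLOR_RGB2BGR))
E
python3 - <<'E'
from h import *
for n in("top","side"):
    img,d,p=cam(n); save(f"pics/{n}.png",img); np.savez(n,img=img,d=d)
    print(n,p)
    P=pts(d,p)
    for t in("cup_a","universal_a","slide_case","cup_rack","universal_rack","slide_tray","pad_jar"):
        for r in robot.recognise(n,t):
            u,v=map(int,r["uv"]); print(t,r["p"],(u,v),P[v,u].round(3))
print(robot.observe())
E
```

```text
pics
top {'camera_matrix': array([[493.96020204,   0.        , 315.65455608],
       [  0.        , 493.96020204, 235.8269708 ],
       [  0.        ,   0.        ,   1.        ]]), 'cam_to_world': array([[ 0.0218715 ,  0.98204167, -0.18739211,  0.27658203],
       [-0.99930573,  0.02712877,  0.02553615, -0.02946584],
       [ 0.03016128,  0.1867035 ,  0.98195321,  1.39252057],
       [ 0.        ,  0.        ,  0.        ,  1.        ]])}
cup_a 0.72 (411, 182) [ 0.695 -0.331  0.054]
cup_a 0.64 (283, 235) [0.531 0.026 0.058]
cup_a 0.52 (389, 163) [ 0.748 -0.268  0.057]
cup_a 0.5 (244, 239) [0.518 0.132 0.052]
universal_a 0.65 (435, 271) [ 0.44  -0.386  0.081]
universal_a 0.6 (398, 219) [ 0.599 -0.304 -0.   ]
universal_a 0.46 (339, 236) [ 0.528 -0.127  0.079]
slide_case 0.59 (381, 288) [ 0.395 -0.249  0.031]
cup_rack 0.6 (265, 194) [0.654 0.082 0.03 ]
cup_rack 0.58 (243, 239) [0.517 0.134 0.059]
universal_rack 0.81 (399, 219) [ 0.597 -0.305  0.006]
slide_tray 0.78 (332, 198) [ 0.652 -0.11   0.016]
slide_tray 0.59 (280, 235) [0.532 0.034 0.054]
pad_jar 0.87 (186, 297) [0.354 0.271 0.08
[... 884 characters left out ...]
1 (178, 189) [0.324 0.261 0.073]
{'time_s': 0.8, 'qpos': array([ 9.30617706e-01,  3.12888102e-01,  1.49772809e+00, -5.63711154e-06,
        1.33101630e+00, -2.23419873e-01]), 'dq': array([-0.00112183,  0.00053564, -0.00070097,  0.00194214, -0.0026454 ,
        0.00085864]), 'tau': array([ 7.81776289e-04, -4.02098894e+01, -2.52409154e+01,  6.95339357e-02,
        3.19800479e-02, -2.03425066e-05]), 'position': array([0.21253566, 0.48004578, 0.23871568]), 'eef_rot': array([-3.14155259e+00, -3.48786749e-06,  2.72483524e+00]), 'ft_force': array([0.05556348, 0.14439116, 0.17664744]), 'wrist_torque': array([-0.01215023, -0.0620144 ,  0.00089536]), 'grasp_force': 0.0, 'opening': 0.08797430205448874}
```

```bash
python3 - <<'E'
import numpy as np,cv2
from h import save
z=np.load("top.npz"); c=z["img"][140:340,150:470]
save("pics/topc.png",cv2.resize(c,None,fx=2.5,fy=2.5,interpolation=cv2.INTER_CUBIC))
E
```

```text
(no output)
```

View pics/topc.png

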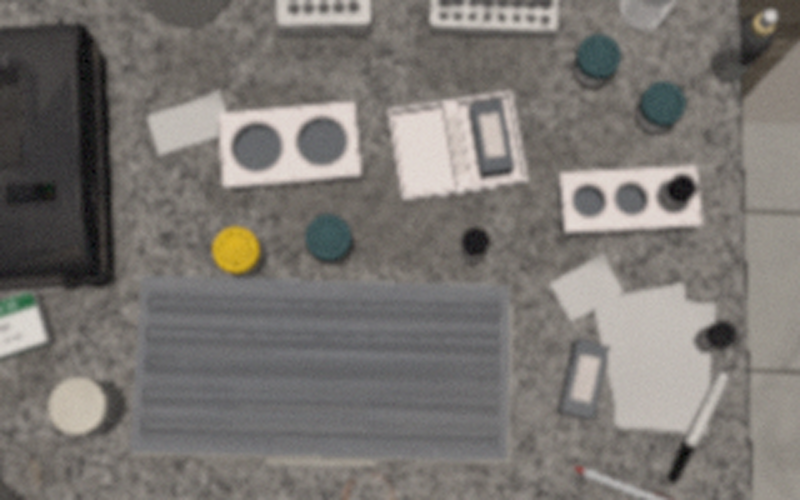

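View pics/side.png

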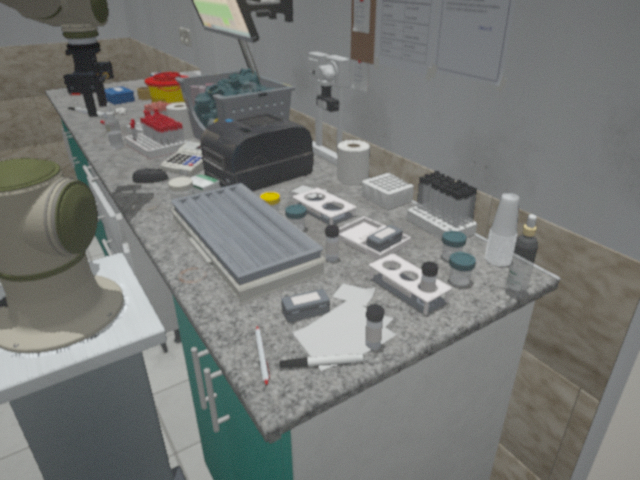

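Cup_a candidates (teal): top pixels (281,235), (389,163) and (415,182). They lie about 0.53, 0.79 and 0.77 m from the base, so the one at (281,235), next to the yellow cup at (244,239), is meant, and the enlarged crop confirms it. A ribbed box stands in front of the cups and a black device on the left. Next I measure everything.

```bash
cat > meas.py <<'E'
from h import *
C={}
for n in("top","side"):
    z=np.load(n+".npz"); C[n]=(z["img"],z["d"],pts(z["d"],robot.camera_params(n)))
def band(n,x,y,r,z0,z1):
    P=C[n][2]; d=C[n][1]
    m=(d>0)&(np.hypot(P[...,0]-x,P[...,1]-y)<r)&(P[...,2]>z0)&(P[...,2]<z1)
    return P[m]
E
python3 - <<'E'
from meas import *
import cv2
P=C["top"][2]
print("bench z",[np.median(P[(abs(P[...,0]-x)<.015)&(abs(P[...,1]-y)<.015)][:,2]).round(4) for x,y in((.45,-.1*2),(.56,-.05),(.6,0))])
for nm,x,y,z0,z1 in(("cup_a",.53,.03,.045,.07),("cup_b",.52,.133,.045,.07),("uniA",.44,-.386,.068,.092),("uniB",.528,-.13,.068,.092),("jar",.35,.27,.07,.1),("case",.395,-.25,.022,.042)):
    for n in("top","side"):
        b=band(n,x,y,.06,z0,z1)
        if len(b)<5: print(nm,n,len(b));continue
        (cx,cy),r=cv2.minEnclosingCircle(b[:,:2].astype(np.float32))
        print(nm,n,len(b),b.mean(0).round(4),"mid",((np.percentile(b,2,0)+np.percentile(b,98,0))/2).round(4),"enc",round(cx,4),round(cy,4),round(r,4), cv2.minAreaRect(b[:,:2].astype(np.float32)) if nm=="case" else "")
# obstacles heights
for nm,x,y,r in(("box",.40,.05,.03),("box",.47,.05,.03),("printer",.5,.30,.05),("printer",.6,.3,.05)):
    b=band("top",x,y,r,-.05,.4); print(nm,x,y,np.percentile(b[:,2],[5,50,95]).round(3))
m=(P[...,2]>.02)&(P[...,2]<.09)&(P[...,0]<.5)&(P[...,0]>.25)&(abs(P[...,1]-.05)<.23)
print("box rect",[np.percentile(P[m][:,i],[1,99]).round(3) for i in(0,1)])
m=(P[...,2]>.06)&(P[...,0]<.7)&(P[...,0]>.4)&(P[...,1]>.17)
print("printer min y",np.percentile(P[m][:,1],[.5,2,10]).round(3),P[m][:,2].max())
# white rack tops
img=C["top"][0].astype(int); hsv=cv2.cvtColor(C["top"][0],cv2.COLOR_RGB2HSV)
for nm,x,y,z0,z1,ext in(("cup_rack",.65,.06,.018,.038,.1),("uni_rack",.6,-.32,.026,.046,.1),("tray",.65,-.11,.01,.028,.11)):
    for n in("top","side"):
        P_=C[n][2]; im=C[n][0].astype(int)
        m=(abs(P_[...,0]-x)<ext)&(abs(P_[...,1]-y)<ext)&(P_[...,2]>z0)&(P_[...,2]<z1)&(im.min(-1)>165 if n=="top" else True)
        _,lab,st,_=cv2.connectedComponentsWithStats(m.astype(np.uint8)); k=1+st[1:,4].argmax()
        b=P_[lab==k]; print(nm,n,len(b),cv2.minAreaRect(b[:,:2].astype(np.float32)),np.median(b[:,2]).round(4))
E
```

```text
bench z [np.float64(0.0002), np.float64(-0.0001), np.float64(0.0002)]
cup_a top 384 [0.5184 0.0315 0.0578] mid [0.5144 0.0297 0.0578] enc 0.5128 0.029 0.0474 
cup_a side 281 [0.519  0.0263 0.0547] mid [0.5115 0.0293 0.0545] enc 0.5109 0.0308 0.0441 
cup_b top 518 [0.4977 0.1328 0.0584] mid [0.501  0.1335 0.0588] enc 0.4956 0.1338 0.0485 
cup_b side 301 [0.4983 0.1284 0.056 ] mid [0.4983 0.1336 0.0546] enc 0.4942 0.1354 0.0441 
uniA top 105 [ 0.4347 -0.3956  0.079 ] mid [ 0.4347 -0.3961  0.0786] enc 0.4351 -0.397 0.0159 
uniA side 256 [ 0.4282 -0.4015  0.0766] mid [ 0.4296 -0.3995  0.0745] enc 0.4302 -0.3988 0.0161 
uniB top 109 [ 0.5257 -0.1298  0.0783] mid [ 0.509  -0.1301  0.0767] enc 0.5079 -0.13 0.0391 
uniB side 126 [ 0.5233 -0.1351  0.0762] mid [ 0.5245 -0.1328  0.0744] enc 0.5259 -0.1303 0.0174 
jar top 439 [0.3417 0.2854 0.0823] mid [0.3421 0.2862 0.0813] enc 0.3425 0.2866 0.0306 
jar side 258 [0.3363 0.2767 0.0789] mid [0.3369 0.2821 0.0768] enc 0.3417 0.2838 0.034 
case top 432 [ 0.3868 -0.2547  0.0318] mid [ 0.3874 -0.2547  0.0316] enc 0.3873 -0.2562 0.045 ((0.387036293745
[... 630 characters left out ...]
9, 0.15493835508823395), 6.23358678817749) 0.0282
cup_rack side 707 ((0.6409873366355896, 0.07777798175811768), (0.09085245430469513, 0.1602070927619934), 7.073030471801758) 0.0264
uni_rack top 780 ((0.5907458662986755, -0.3073199689388275), (0.06898171454668045, 0.15618127584457397), 5.096475124359131) 0.0363
uni_rack side 1357 ((0.5865353941917419, -0.3096379041671753), (0.07156644761562347, 0.15754243731498718), 4.090769290924072) 0.0347
tray top 348 ((0.651806116104126, -0.10986587405204773), (0.11007209122180939, 0.1428249627351761), 12.251440048217773) 0.0183
tray side 812 ((0.6484177708625793, -0.11356249451637268), (0.11380267888307571, 0.1492622196674347), 10.461023330688477) 0.0159
```

```bash
cat > go.py <<'E'
# usage: go.py x y z yawdeg -> tool-axis shift (cm) and wz (deg) from the measured pose
import sys,numpy as np
from station import robot
def main():
    x,y,z,yd=map(float,sys.argv[1:5]); s=robot.observe(); p=s["position"]; w=s["eef_rot"][2]
    X,Y,Z=np.array([x,y,z])-p
    wz=-((yd-np.degrees(w)+180)%360-180)
    print("t",round(s["time_s"],2),"pos",p.round(4),"rpy",s["eef_rot"].round(3),"open",round(s["opening"],4))
    print("dx %.2f dy %.2f dz %.2f wz %.1f rows>=%d"%(100*(np.cos(w)*X+np.sin(w)*Y),100*(np.sin(w)*X-np.cos(w)*Y),-100*Z,wz,max(np.ceil(np.linalg.norm([X,Y,Z])/.05),np.ceil(abs(wz)/8.59))))
main()
E
python3 -c "
from station import robot
print(robot.camera_params('wrist'))"; python3 go.py .47 .08 .36 90
```

```text
{'camera_matrix': array([[379.67970481,   0.        , 322.04584395],
       [  0.        , 379.67970481, 238.00381083],
       [  0.        ,   0.        ,   1.        ]]), 'hand_eye': array([[-2.81698771e-04,  9.64727399e-01,  2.63250768e-01,
         6.77821505e-02],
       [ 9.99999896e-01,  3.66505895e-04, -2.73045880e-04,
        -5.46016383e-04],
       [-3.59897800e-04,  2.63250664e-01, -9.64727401e-01,
        -1.44829825e-01],
       [ 0.00000000e+00,  0.00000000e+00,  0.00000000e+00,
         1.00000000e+00]])}
t 0.8 pos [0.2125 0.48   0.2387] rpy [-3.142 -0.     2.725] open 0.088
dx -39.74 dy -26.16 dz -12.13 wz 66.1 rows>=10
```

```bash
python3 go.py .52 -.08 .36 180; python3 -m creep '[{"dz":-10},{"dz":-12,"dx":-4,"dy":-4},{"dx":-8,"dy":-8,"dz":-12,"wz":-8},{"dx":-12,"dy":-12,"dz":-12,"wz":-16},{"dx":-16,"dy":-16,"dz":-12,"wz":-23.9},{"dx":-20,"dy":-20,"dz":-12,"wz":-23.9},{"dx":-24,"dy":-24,"dz":-12,"wz":-23.9},{"dx":-28,"dy":-28,"dz":-12,"wz":-23.9}]'; python3 go.py .52 -.08 .36 180
```

```text
t 0.8 pos [0.2125 0.48   0.2387] rpy [-3.142 -0.     2.725] open 0.088
dx -50.79 dy -38.76 dz -12.13 wz -23.9 rows>=14
t 0.8 pos [0.2125 0.48   0.2387] rpy [-3.142 -0.     2.725] open 0.088
dx -50.79 dy -38.76 dz -12.13 wz -23.9 rows>=14$[0]: bad value
```

```bash
python3 -m creep '[{"dx":0,"dy":0,"dz":-5,"wx":0,"wy":0,"wz":0,"hand":0},{"dx":-4,"dy":-3,"dz":-8,"wx":0,"wy":0,"wz":-8,"hand":0},{"dx":-8,"dy":-6,"dz":-10,"wx":0,"wy":0,"wz":-16,"hand":0},{"dx":-12,"dy":-9,"dz":-12,"wx":0,"wy":0,"wz":-23.9,"hand":0},{"dx":-16,"dy":-12,"dz":-12,"wx":0,"wy":0,"wz":-23.9,"hand":0},{"dx":-20,"dy":-15,"dz":-12,"wx":0,"wy":0,"wz":-23.9,"hand":0},{"dx":-24,"dy":-18,"dz":-12,"wx":0,"wy":0,"wz":-23.9,"hand":0},{"dx":-28,"dy":-21,"dz":-12,"wx":0,"wy":0,"wz":-23.9,"hand":0}]'; python3 go.py .52 -.08 .36 180
```

```text
time_s: 1.6
position: [0.3731, 0.1923, 0.359]
eef_rot: [3.141, 0.001, -3.141]
ft_force: [1.4, 1.4, 0.7]
opening: 0.0882
grasp_force: 0.0
t 1.6 pos [0.3731 0.1923 0.359 ] rpy [ 3.141e+00  1.000e-03 -3.141e+00] open 0.0882
dx -14.67 dy -27.24 dz -0.10 wz 0.0 rows>=7
```

```bash
python3 -m creep '[{"dx":-2,"dy":-4,"dz":0,"wx":0,"wy":0,"wz":0,"hand":0},{"dx":-4,"dy":-8,"dz":0,"wx":0,"wy":0,"wz":0,"hand":0},{"dx":-6,"dy":-12,"dz":0,"wx":0,"wy":0,"wz":0,"hand":0},{"dx":-8,"dy":-16,"dz":0,"wx":0,"wy":0,"wz":0,"hand":0},{"dx":-10,"dy":-20,"dz":0,"wx":0,"wy":0,"wz":0,"hand":0},{"dx":-12,"dy":-24,"dz":0,"wx":0,"wy":0,"wz":0,"hand":0},{"dx":-14,"dy":-26,"dz":0,"wx":0,"wy":0,"wz":0,"hand":0},{"dx":-14,"dy":-26,"dz":0,"wx":0,"wy":0,"wz":0,"hand":0}]'
cat >> h.py <<'E'
from scipy.spatial.transform import Rotation as Ro
def wrist():
    s=robot.observe(); img,d=robot.get_image("wrist"); p=robot.camera_params("wrist")
    T=np.eye(4); T[:3,:3]=Ro.from_euler("xyz",s["eef_rot"]).as_matrix(); T[:3,3]=s["position"]
    return img,d,pts(d,p,T@np.array(p["hand_eye"])),s
E
python3 - <<'E'
from h import *
img,d,P,s=wrist(); save("pics/w1.png",img); np.savez("w1",img=img,d=d,P=P); print(s["position"],s["eef_rot"],s["dq"].round(3))
E
```

```text
time_s: 2.4
position: [0.5139, -0.0683, 0.3574]
eef_rot: [3.141, -0.002, 3.139]
ft_force: [-0.2, -0.1, 0.1]
opening: 0.0882
grasp_force: 0.0
[ 0.51389761 -0.06829219  0.35740314] [ 3.14126078e+00 -1.63276794e-03  3.13876287e+00] [ 0.052 -0.06   0.061  0.01   0.008  0.026]
```

View pics/w1.png

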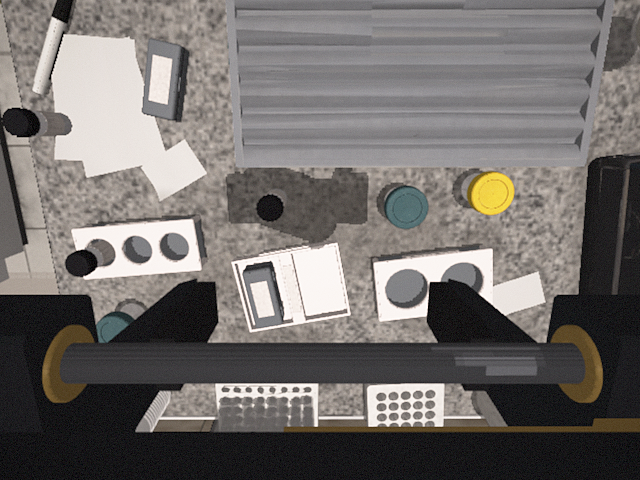

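The wrist view shows everything:
- **Cups:** cup_a (406,207), cup_b (492,193).
- **Universals:** (270,208) and (22,122).
- **Case:** (164,80).
- **Cup rack:** wells at (406,287) and (461,282).
- **Universal rack:** free wells at (137,248) and (174,246).
- **Tray:** empty bay at about (320,280).
- **Printer:** edge at about column 585.

```bash
cat > wm.py <<'E'
from h import *
import sys
z=np.load(sys.argv[1]+".npz"); img,d,P=z["img"].astype(int),z["d"],z["P"]
f=lambda b:b[:,:2].astype(np.float32)
def comp(x,y,r,z0,z1,extra=True):
    m=(d>0)&(np.hypot(P[...,0]-x,P[...,1]-y)<r)&(P[...,2]>z0)&(P[...,2]<z1)&extra
    n,lab,st,_=cv2.connectedComponentsWithStats(m.astype(np.uint8))
    return P[lab==1+st[1:,4].argmax()] if n>1 else np.zeros((0,3))
E
cat > a.py <<'E'
from wm import *
for nm,x,y,r,z0,z1 in(("cup_a",.53,.027,.04,.053,.07),("cup_b",.52,.133,.04,.053,.07),("uniA",.433,-.397,.04,.072,.092),("uniB",.525,-.13,.03,.072,.092),("case",.385,-.256,.06,.025,.042)):
    b=comp(x,y,r,z0,z1)
    if len(b)<9: print(nm,"none"); continue
    (cx,cy),rr=cv2.minEnclosingCircle(f(b)); print(nm,len(b),b.mean(0).round(4),"enc",round(cx,4),round(cy,4),round(rr,4),cv2.minAreaRect(f(b)) if nm=="case" else "")
for nm,x,y,r,z0,z1 in(("cup_rack",.643,.08,.1,.022,.034),("uni_rack",.588,-.308,.1,.03,.042),("tray",.65,-.112,.1,.012,.024)):
    b=comp(x,y,r,z0,z1,img.min(-1)>120); print(nm,len(b),cv2.minAreaRect(f(b)),np.median(b[:,2]).round(4))
# wells from depth below deck
for nm,x,y,r,w,z1 in(("cwell+",.652,.117,.045,58,.018),("cwell-",.645,.043,.045,58,.018),("uwell+",.594,-.26,.026,38,.026),("uwell0",.59,-.308,.026,38,.026)):
    b=comp(x,y,r,-.01,z1); 
    if len(b)>8:
        (cx,cy),rr=cv2.minEnclosingCircle(f(b)); print(nm,len(b),b.mean(0).round(4),round(cx,4),round(cy,4),round(rr,4))
m=(P[...,2]>.04)&(P[...,2]<.3)&(P[...,1]>.17)&(P[...,0]>.42)&(P[...,0]<.6)&(d>0); print("printer",P[m].min(0),np.percentile(P[m][:,1],[1,5]))
m=(P[...,2]>.04)&(P[...,0]<.505)&(P[...,0]>.35)&(abs(P[...,1]-.0)<.1)&(d>0); print("box x max",np.percentile(P[m][:,0],[98,99.5]),np.percentile(P[m][:,2],98))
E
python3 a.py w1
```

```text
cup_a 1382 [0.5309 0.033  0.0552] enc 0.5313 0.0331 0.0258 
cup_b 1434 [0.5141 0.1332 0.0553] enc 0.5148 0.1333 0.0258 
uniA 722 [ 0.4321 -0.3936  0.0779] enc 0.4324 -0.3957 0.016 
uniB 547 [ 0.5268 -0.128   0.0784] enc 0.5275 -0.1287 0.0156 
case 2618 [ 0.3839 -0.2531  0.0308] enc 0.3845 -0.2542 0.0449 ((0.38451772928237915, -0.2540031969547272), (0.038612380623817444, 0.08424235880374908), 77.66988372802734)
cup_rack 3428 ((0.6421560049057007, 0.08193197101354599), (0.08847381174564362, 0.1573951244354248), 7.577144622802734) 0.0269
uni_rack 4094 ((0.5883143544197083, -0.30685052275657654), (0.07046552747488022, 0.1580333411693573), 4.697493076324463) 0.0347
tray 2054 ((0.6494295001029968, -0.11040052771568298), (0.11109998822212219, 0.146149680018425), 10.40809154510498) 0.0167
cwell+ 713 [0.6358 0.1303 0.0041] 0.6462 0.1269 0.0295
cwell- 1269 [0.6555 0.0502 0.004 ] 0.6558 0.0504 0.0299
uwell+ 559 [ 0.593  -0.2689  0.0038] 0.5931 -0.2701 0.0197
uwell0 470 [ 0.5951 -0.318   0.0038] 0.5963 -0.32 0.0198
printer [0.42004548 0.17010764 0.04000511] [0.17170093 0.17767456]
box x max [0.50363768 0.50479731] 0.46129919189779234
```

```bash
cat > wells.py <<'E'
from wm import *
p=robot.camera_params("wrist"); K=np.array(p["camera_matrix"])
def plane(zp):
    # camera centre & rays from stored point map
    ok=d>.1; pts_=P[ok]; 
    v,u=np.nonzero(ok); dd=d[ok]
    A=np.c_[(u-K[0,2])/K[0,0]*dd,-(v-K[1,2])/K[1,1]*dd,-dd,np.ones(len(dd))]
    T=np.linalg.lstsq(A[::50],pts_[::50],rcond=None)[0].T
    vv,uu=np.mgrid[0:480,0:640]; R=np.stack([(uu-K[0,2])/K[0,0],-(vv-K[1,2])/K[1,1],-np.ones((480,640))],-1)@T[:,:3].T
    t=(zp-T[2,3])/R[...,2]; return T[:,3]+R*t[...,None]
def well(nm,x,y,D,zp):
    Q=plane(zp); g=img.min(-1); m=(np.hypot(Q[...,0]-x,Q[...,1]-y)<D*.62)
    th,_=cv2.threshold(g[m].astype(np.uint8).reshape(-1,1),0,255,cv2.THRESH_OTSU)
    k=(m&(g<th)).astype(np.uint8); n,lab,st,_=cv2.connectedComponentsWithStats(k); L=(lab==1+st[1:,4].argmax()).astype(np.uint8)
    cs,_=cv2.findContours(L,cv2.RETR_EXTERNAL,cv2.CHAIN_APPROX_NONE); c=max(cs,key=len)[:,0]; q=Q[c[:,1],c[:,0],:2].astype(np.float32)
    e=cv2.fitEllipse(q); (cx,cy),r=cv2.minEnclosingCircle(q)
    print(nm,th,len(q),"ellipse",np.round(e[0],4),np.round(e[1],4),"enc",round(cx,4),round(cy,4),round(2*r,4))
if __name__=="__main__":
    well("c+",.638,.1187,.058,.028); well("c-",.6465,.0453,.058,.028); well("u+",.5856,-.259,.038,.036); well("u0",.5895,-.307,.038,.036)
E
python3 wells.py w1
```

```text
c+ 101.0 151 ellipse [0.6465 0.117 ] [0.056  0.0617] enc 0.6435 0.1168 0.0682
c- 175.0 148 ellipse [0.646  0.0467] [0.055  0.0629] enc 0.6468 0.0484 0.066
u+ 171.0 82 ellipse [ 0.5834 -0.2585] [0.0361 0.0369] enc 0.5837 -0.259 0.0385
u0 169.0 80 ellipse [ 0.5873 -0.3061] [0.036 0.037] enc 0.5877 -0.3066 0.0386
```

```bash
python3 go.py .5272 -.1285 .12 180; python3 -m creep '[{"dx":-1.4,"dy":-4,"dz":2,"wx":0,"wy":0,"wz":0,"hand":0},{"dx":-1.4,"dy":-6,"dz":6,"wx":0,"wy":0,"wz":0,"hand":0},{"dx":-1.4,"dy":-6,"dz":11,"wx":0,"wy":0,"wz":0,"hand":0},{"dx":-1.4,"dy":-6,"dz":16,"wx":0,"wy":0,"wz":0,"hand":0},{"dx":-1.4,"dy":-6,"dz":21,"wx":0,"wy":0,"wz":0,"hand":0},{"dx":-1.4,"dy":-6,"dz":23.5,"wx":0,"wy":0,"wz":0,"hand":0},{"dx":-1.4,"dy":-6,"dz":23.5,"wx":0,"wy":0,"wz":0,"hand":0},{"dx":-1.4,"dy":-6,"dz":23.5,"wx":0,"wy":0,"wz":0,"hand":0}]'; python3 go.py .5272 -.1285 .049 180;  python3 - <<'E'
from h import *
img,d,P,s=wrist(); save("pics/w2.png",img); np.savez("w2",img=img,d=d,P=P); print(s["position"],s["eef_rot"])
E
python3 a.py w2 | grep uniB
```

```text
t 2.45 pos [ 0.5131 -0.0667  0.3579] rpy [ 3.141e+00 -1.000e-03  3.140e+00] open 0.0883
dx -1.42 dy -6.18 dz 23.79 wz -0.1 rows>=5
time_s: 3.25
position: [0.5271, -0.1253, 0.1251]
eef_rot: [-3.141, 0.001, -3.14]
ft_force: [0.2, -1.4, 0.8]
opening: 0.0881
grasp_force: 0.0
t 3.25 pos [ 0.5271 -0.1253  0.1251] rpy [-3.141e+00  1.000e-03 -3.140e+00] open 0.0881
dx -0.01 dy -0.32 dz 7.61 wz 0.1 rows>=2
[ 0.52714195 -0.12528354  0.12509985] [-3.14100548e+00  1.38121317e-03 -3.14042037e+00]
uniB 2360 [ 0.5258 -0.1289  0.0784] enc 0.5272 -0.1288 0.0158 Traceback (most recent call last):
  File "a.py", line 13, in <module>
    m=(P[...,2]>.04)&(P[...,2]<.3)&(P[...,1]>.17)&(P[...,0]>.42)&(P[...,0]<.6)&(d>0); print("printer",P[m].min(0),np.percentile(P[m][:,1],[1,5]))
                                                                                                      ~~~~~~~~^^^
    return umr_minimum(a, axis, None, out, keepdims, initial, where)
ValueError: zero-size array to reduction operation minimum which has no identity
```

View pics/w2.png

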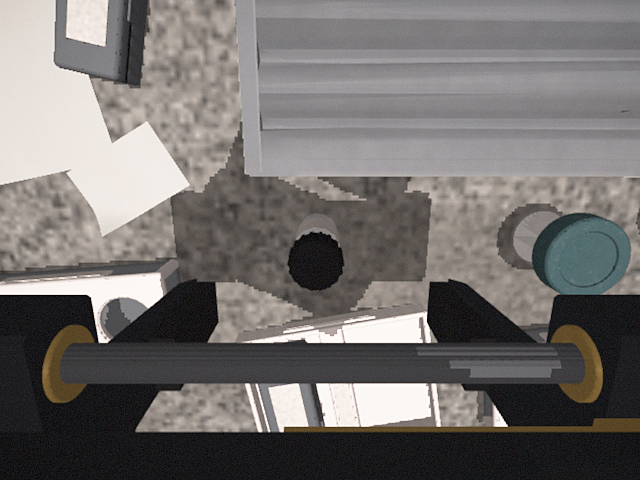

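```bash
python3 -m creep '[{"dx":0,"dy":-0.35,"dz":3,"wx":0,"wy":0,"wz":0,"hand":0},{"dx":0,"dy":-0.35,"dz":6,"wx":0,"wy":0,"wz":0,"hand":0},{"dx":0,"dy":-0.35,"dz":7.6,"wx":0,"wy":0,"wz":0,"hand":0},{"dx":0,"dy":-0.35,"dz":7.6,"wx":0,"wy":0,"wz":0,"hand":0},{"dx":0,"dy":-0.35,"dz":7.6,"wx":0,"wy":0,"wz":0,"hand":1},{"dx":0,"dy":-0.35,"dz":7.6,"wx":0,"wy":0,"wz":0,"hand":1},{"dx":0,"dy":-0.35,"dz":7.6,"wx":0,"wy":0,"wz":0,"hand":1},{"dx":0,"dy":-0.35,"dz":7.6,"wx":0,"wy":0,"wz":0,"hand":1}]'; python3 -m creep '[{"dx":0,"dy":0,"dz":0,"wx":0,"wy":0,"wz":0,"hand":1},{"dx":0,"dy":0,"dz":0,"wx":0,"wy":0,"wz":0,"hand":1},{"dx":0,"dy":0,"dz":0,"wx":0,"wy":0,"wz":0,"hand":1}]'
```

```text
time_s: 4.1
position: [0.5271, -0.1294, 0.0484]
eef_rot: [-3.141, 0.001, -3.141]
ft_force: [0.0, 0.4, 0.3]
opening: 0.0583
grasp_force: 0.0
time_s: 4.4
position: [0.5268, -0.1293, 0.0477]
eef_rot: [3.142, -0.0, -3.141]
ft_force: [-0.4, 0.1, -0.1]
opening: 0.0341
grasp_force: 0.0
```

```bash
python3 -m creep '[{"dx":0,"dy":0,"dz":0,"wx":0,"wy":0,"wz":0,"hand":1},{"dx":0,"dy":0,"dz":0,"wx":0,"wy":0,"wz":0,"hand":1},{"dx":0,"dy":0,"dz":0,"wx":0,"wy":0,"wz":0,"hand":1},{"dx":0,"dy":0,"dz":0,"wx":0,"wy":0,"wz":0,"hand":1},{"dx":0,"dy":0,"dz":-2,"wx":0,"wy":0,"wz":0,"hand":1},{"dx":0,"dy":0,"dz":-6,"wx":0,"wy":0,"wz":0,"hand":1},{"dx":0,"dy":0,"dz":-10,"wx":0,"wy":0,"wz":0,"hand":1},{"dx":0,"dy":0,"dz":-11,"wx":0,"wy":0,"wz":0,"hand":1}]'; python3 go.py .5877 -.3066 .16 94.7
```

```text
time_s: 5.2
position: [0.5281, -0.1299, 0.1617]
eef_rot: [-3.139, 0.006, -3.141]
ft_force: [0.5, -0.3, -0.3]
opening: 0.0277
grasp_force: 30.0
t 5.2 pos [ 0.5281 -0.1299  0.1617] rpy [-3.139  0.006 -3.141] open 0.0277
dx -5.95 dy -17.67 dz 0.17 wz 85.3 rows>=10
```

```bash
python3 -m creep '[{"dx":-1,"dy":-2,"dz":0,"wx":0,"wy":0,"wz":6,"hand":1},{"dx":-2,"dy":-5,"dz":0,"wx":0,"wy":0,"wz":14,"hand":1},{"dx":-3,"dy":-8,"dz":0,"wx":0,"wy":0,"wz":22,"hand":1},{"dx":-4,"dy":-11,"dz":0,"wx":0,"wy":0,"wz":30,"hand":1},{"dx":-5,"dy":-14,"dz":0,"wx":0,"wy":0,"wz":38,"hand":1},{"dx":-6,"dy":-16,"dz":0,"wx":0,"wy":0,"wz":46,"hand":1},{"dx":-6,"dy":-17.6,"dz":0,"wx":0,"wy":0,"wz":54,"hand":1},{"dx":-6,"dy":-17.6,"dz":0,"wx":0,"wy":0,"wz":60,"hand":1}]'; python3 go.py .5877 -.3066 .12 94.7
```

```text
time_s: 6.0
position: [0.5863, -0.3071, 0.1559]
eef_rot: [-3.141, -0.001, 2.088]
ft_force: [-0.2, 0.8, -1.0]
opening: 0.0274
grasp_force: 30.0
t 6.0 pos [ 0.5863 -0.3071  0.1559] rpy [-3.141e+00 -1.000e-03  2.088e+00] open 0.0274
dx -0.03 dy 0.14 dz 3.59 wz 24.9 rows>=3
```

```bash
python3 -m creep '[{"dx":0,"dy":0.1,"dz":0,"wx":0,"wy":0,"wz":8,"hand":1},{"dx":0,"dy":0.1,"dz":1,"wx":0,"wy":0,"wz":16,"hand":1},{"dx":0,"dy":0.1,"dz":2.5,"wx":0,"wy":0,"wz":24.9,"hand":1},{"dx":0,"dy":0.1,"dz":2.5,"wx":0,"wy":0,"wz":24.9,"hand":1},{"dx":0,"dy":0.1,"dz":2.5,"wx":0,"wy":0,"wz":24.9,"hand":1},{"dx":0,"dy":0.1,"dz":2.5,"wx":0,"wy":0,"wz":24.9,"hand":1}]'; python3 go.py .5877 -.3066 .055 94.7;  python3 - <<'E'
from h import *
img,d,P,s=wrist(); save("pics/w3.png",img); np.savez("w3",img=img,d=d,P=P); print(s["position"],s["eef_rot"])
E

```

```text
time_s: 6.6
position: [0.5879, -0.3049, 0.1332]
eef_rot: [3.141, 0.001, 1.663]
ft_force: [0.4, -0.3, -1.5]
opening: 0.0277
grasp_force: 30.0
t 6.6 pos [ 0.5879 -0.3049  0.1332] rpy [3.141e+00 1.000e-03 1.663e+00] open 0.0277
dx -0.17 dy -0.03 dz 7.82 wz 0.6 rows>=2
[ 0.58787682 -0.30486938  0.13317435] [3.14105116e+00 5.49582032e-04 1.66313005e+00]
```

View pics/w3.png

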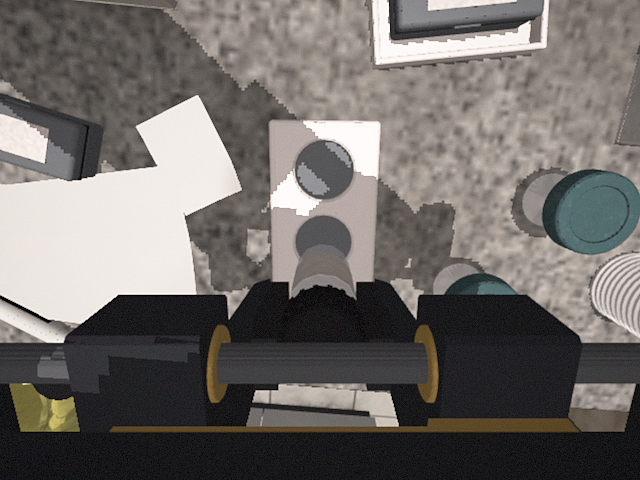

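```bash
python3 wells.py w3 | grep u; python3 -m creep '[{"dx":-0.15,"dy":0,"dz":1,"wx":0,"wy":0,"wz":0.6,"hand":1},{"dx":-0.15,"dy":0,"dz":2,"wx":0,"wy":0,"wz":0.6,"hand":1},{"dx":-0.15,"dy":0,"dz":3,"wx":0,"wy":0,"wz":0.6,"hand":1},{"dx":-0.15,"dy":0,"dz":4,"wx":0,"wy":0,"wz":0.6,"hand":1},{"dx":-0.15,"dy":0,"dz":5,"wx":0,"wy":0,"wz":0.6,"hand":1},{"dx":-0.15,"dy":0,"dz":5.5,"wx":0,"wy":0,"wz":0.6,"hand":1},{"dx":-0.15,"dy":0,"dz":5.5,"wx":0,"wy":0,"wz":0.6,"hand":1}]'; python3 go.py .5877 -.3066 .055 94.7
```

```text
time_s: 7.35
position: [0.5875, -0.306, 0.0766]
eef_rot: [-3.14, -0.001, 1.65]
ft_force: [-0.3, 0.7, -0.0]
opening: 0.0278
grasp_force: 30.0
t 7.35 pos [ 0.5875 -0.306   0.0766] rpy [-3.14e+00 -1.00e-03  1.65e+00] open 0.0278
dx -0.06 dy 0.01 dz 2.16 wz -0.2 rows>=1Traceback (most recent call last):
  File "wells.py", line 19, in <module>
    well("c+",.638,.1187,.058,.028); well("c-",.6465,.0453,.058,.028); well("u+",.5856,-.259,.038,.036); well("u0",.5895,-.307,.038,.036)
    ~~~~^^^^^^^^^^^^^^^^^^^^^^^^^^^
  File "wells.py", line 14, in well
    k=(m&(g<th)).astype(np.uint8); n,lab,st,_=cv2.connectedComponentsWithStats(k); L=(lab==1+st[1:,4].argmax()).astype(np.uint8)
                                                                                             ~~~~~~~~~~~~~~~^^
ValueError: attempt to get argmax of an empty sequence
```

```bash
sed -i 's/^    well("c+.*/    for a in (("c+",.638,.1187,.058,.028),("c-",.6465,.0453,.058,.028),("u+",.5837,-.259,.038,.036),("u0",.5877,-.3066,.038,.036)):\n        try: well(*a)\n        except Exception as e: print(a[0],"no")/' wells.py; python3 wells.py w3; python3 -m creep '[{"dx":-0.05,"dy":0,"dz":0.8,"wx":0,"wy":0,"wz":0,"hand":1},{"dx":-0.05,"dy":0,"dz":1.6,"wx":0,"wy":0,"wz":0,"hand":1},{"dx":-0.05,"dy":0,"dz":2.2,"wx":0,"wy":0,"wz":0,"hand":1},{"dx":-0.05,"dy":0,"dz":2.2,"wx":0,"wy":0,"wz":0,"hand":1},{"dx":-0.05,"dy":0,"dz":2.2,"wx":0,"wy":0,"wz":0,"hand":1}]'
```

```text
c+ no
c- no
u+ 138.0 170 ellipse [ 0.5843 -0.2595] [0.0362 0.0374] enc 0.5839 -0.2599 0.0389
u0 128.0 174 ellipse [ 0.5882 -0.3091] [0.0372 0.0422] enc 0.5879 -0.3095 0.0428
time_s: 7.85
position: [0.5879, -0.3068, 0.0556]
eef_rot: [-3.142, -0.0, 1.65]
ft_force: [-0.0, -0.2, 0.2]
opening: 0.0279
grasp_force: 30.0
```

```bash
python3 -m creep '[{"dx":0,"dy":0,"dz":0.2,"wx":0,"wy":0,"wz":0,"hand":1},{"dx":0,"dy":0,"dz":0.2,"wx":0,"wy":0,"wz":0,"hand":0},{"dx":0,"dy":0,"dz":0.2,"wx":0,"wy":0,"wz":0,"hand":0},{"dx":0,"dy":0,"dz":0.2,"wx":0,"wy":0,"wz":0,"hand":0},{"dx":0,"dy":0,"dz":0.2,"wx":0,"wy":0,"wz":0,"hand":0},{"dx":0,"dy":0,"dz":0.2,"wx":0,"wy":0,"wz":0,"hand":0},{"dx":0,"dy":0,"dz":-3,"wx":0,"wy":0,"wz":0,"hand":0},{"dx":0,"dy":0,"dz":-7,"wx":0,"wy":0,"wz":0,"hand":0}]';  python3 go.py .4324 -.3957 .12 100
```

```text
time_s: 8.65
position: [0.5871, -0.3062, 0.1249]
eef_rot: [-3.139, -0.003, 1.65]
ft_force: [0.1, -0.5, 0.2]
opening: 0.0815
grasp_force: 0.0
t 8.65 pos [ 0.5871 -0.3062  0.1249] rpy [-3.139e+00 -3.000e-03  1.650e+00] open 0.0815
dx -7.70 dy -16.12 dz 0.49 wz -5.5 rows>=4
```

```bash
python3 -m creep '[{"dx":-1.5,"dy":-3,"dz":-1,"wx":0,"wy":0,"wz":0,"hand":0},{"dx":-3,"dy":-7,"dz":-1,"wx":0,"wy":0,"wz":0,"hand":0},{"dx":-5,"dy":-11,"dz":-1,"wx":0,"wy":0,"wz":0,"hand":0},{"dx":-7,"dy":-15,"dz":-1,"wx":0,"wy":0,"wz":0,"hand":0},{"dx":-7.7,"dy":-16.1,"dz":-1,"wx":0,"wy":0,"wz":0,"hand":0},{"dx":-7.7,"dy":-16.1,"dz":-1,"wx":0,"wy":0,"wz":0,"hand":0},{"dx":-7.7,"dy":-16.1,"dz":-1,"wx":0,"wy":0,"wz":0,"hand":0}]'; sed -i 's/^m=.*//' a.py; cat > look.py <<'E'
from h import *
import sys
n=sys.argv[1]; img,d,P,s=wrist(); save(f"pics/{n}.png",img); np.savez(n,img=img,d=d,P=P); print(s["time_s"],s["position"],s["eef_rot"])
E
python3 look.py w4; python3 a.py w4 2>/dev/null|grep -v none; python3 go.py .4324 -.3957 .049 94.7
```

```text
time_s: 9.35
position: [0.4343, -0.3958, 0.1357]
eef_rot: [3.141, 0.0, 1.65]
ft_force: [-0.5, 0.4, 0.3]
opening: 0.088
grasp_force: 0.0
9.35 [ 0.43428944 -0.39576562  0.13569681] [3.14115202e+00 2.82754657e-05 1.64996633e+00]
uniA 2137 [ 0.432  -0.3957  0.0784] enc 0.4321 -0.397 0.0157 
case 5276 [ 0.3918 -0.2664  0.0308] enc 0.3843 -0.2573 0.0445 ((0.38556674122810364, -0.2708696722984314), (0.08869777619838715, 0.030485834926366806), 5.15642786026001)
cup_rack 0 ((0.0, 0.0), (0.0, 0.0), 0.0) nan
uni_rack 13836 ((0.5884146094322205, -0.31393197178840637), (0.07073035091161728, 0.1454601287841797), 4.789493083953857) 0.0348
tray 0 ((0.0, 0.0), (0.0, 0.0), 0.0) nan
uwell+ 2690 [ 0.5996 -0.2536  0.0039] 0.6024 -0.2523 0.021
uwell0 174 [ 0.5952 -0.2909  0.008 ] 0.5911 -0.2957 0.0175
t 9.4 pos [ 0.4346 -0.3954  0.1356] rpy [ 3.141 -0.     1.651] open 0.088
dx -0.01 dy -0.22 dz 8.66 wz -0.1 rows>=2
```

```bash
python3 -m creep '[{"dx":-0.1,"dy":-0.25,"dz":2,"wx":0,"wy":0,"wz":0,"hand":0},{"dx":-0.1,"dy":-0.25,"dz":5,"wx":0,"wy":0,"wz":0,"hand":0.2},{"dx":-0.1,"dy":-0.25,"dz":7.5,"wx":0,"wy":0,"wz":0,"hand":0.4},{"dx":-0.1,"dy":-0.25,"dz":8.7,"wx":0,"wy":0,"wz":0,"hand":0.4},{"dx":-0.1,"dy":-0.25,"dz":8.7,"wx":0,"wy":0,"wz":0,"hand":0.4},{"dx":-0.1,"dy":-0.25,"dz":8.7,"wx":0,"wy":0,"wz":0,"hand":1},{"dx":-0.1,"dy":-0.25,"dz":8.7,"wx":0,"wy":0,"wz":0,"hand":1},{"dx":-0.1,"dy":-0.25,"dz":8.7,"wx":0,"wy":0,"wz":0,"hand":1}]';python3 -m creep '[{"dx":0,"dy":0,"dz":0,"wx":0,"wy":0,"wz":0,"hand":1},{"dx":0,"dy":0,"dz":0,"wx":0,"wy":0,"wz":0,"hand":1},{"dx":0,"dy":0,"dz":0,"wx":0,"wy":0,"wz":0,"hand":1},{"dx":0,"dy":0,"dz":0,"wx":0,"wy":0,"wz":0,"hand":1}]'
```

```text
time_s: 10.2
position: [0.4314, -0.3977, 0.0497]
eef_rot: [3.141, 0.002, 1.65]
ft_force: [0.0, -0.5, 0.1]
opening: 0.0344
grasp_force: 0.0
time_s: 10.6
position: [0.4314, -0.3978, 0.0493]
eef_rot: [3.141, 0.001, 1.65]
ft_force: [0.4, 0.2, 6.9]
opening: 0.0284
grasp_force: 30.0
```

```bash
python3 -m creep '[{"dx":0,"dy":0,"dz":-2,"wx":0,"wy":0,"wz":0,"hand":1},{"dx":0,"dy":0,"dz":-5,"wx":0,"wy":0,"wz":0,"hand":1},{"dx":0,"dy":0,"dz":-9,"wx":0,"wy":0,"wz":0,"hand":1},{"dx":0,"dy":0,"dz":-12,"wx":0,"wy":0,"wz":0,"hand":1},{"dx":0,"dy":0,"dz":-12,"wx":0,"wy":0,"wz":0,"hand":1}]'; python3 go.py .584 -.2595 .165 94.7
```

```text
time_s: 11.1
position: [0.4318, -0.3986, 0.1726]
eef_rot: [3.138, 0.006, 1.65]
ft_force: [-0.5, -0.4, -0.5]
opening: 0.0285
grasp_force: 30.0
t 11.1 pos [ 0.4318 -0.3986  0.1726] rpy [3.138 0.006 1.65 ] open 0.0285
dx 12.66 dy 16.27 dz 0.76 wz -0.2 rows>=5
```

```bash
python3 -m creep '[{"dx":2,"dy":2.5,"dz":0,"wx":0,"wy":0,"wz":0,"hand":1},{"dx":5,"dy":6,"dz":0,"wx":0,"wy":0,"wz":0,"hand":1},{"dx":8,"dy":10,"dz":0,"wx":0,"wy":0,"wz":0,"hand":1},{"dx":11,"dy":14,"dz":0,"wx":0,"wy":0,"wz":0,"hand":1},{"dx":12.6,"dy":16.2,"dz":0,"wx":0,"wy":0,"wz":0,"hand":1},{"dx":12.6,"dy":16.2,"dz":2,"wx":0,"wy":0,"wz":0,"hand":1},{"dx":12.6,"dy":16.2,"dz":3.5,"wx":0,"wy":0,"wz":0,"hand":1},{"dx":12.6,"dy":16.2,"dz":3.5,"wx":0,"wy":0,"wz":0,"hand":1}]'; python3 look.py w5; python3 go.py .584 -.2595 .055 94.7; python3 wells.py w5
```

```text
time_s: 11.9
position: [0.5814, -0.258, 0.1301]
eef_rot: [-3.137, -0.004, 1.65]
ft_force: [-0.1, 0.2, -0.4]
opening: 0.0281
grasp_force: 30.0
11.9 [ 0.5813506  -0.25798497  0.13007254] [-3.13654682 -0.00390032  1.64999505]
t 11.95 pos [ 0.5819 -0.2586  0.1319] rpy [-3.139e+00 -2.000e-03  1.650e+00] open 0.0279
dx -0.11 dy 0.21 dz 7.69 wz -0.2 rows>=2
c+ no
c- no
u+ 120.0 177 ellipse [ 0.5841 -0.2605] [0.0382 0.0399] enc 0.5836 -0.262 0.0435
u0 60.0 191 ellipse [ 0.5875 -0.3071] [0.0448 0.0469] enc 0.5877 -0.3066 0.0473
```

View pics/w5.png

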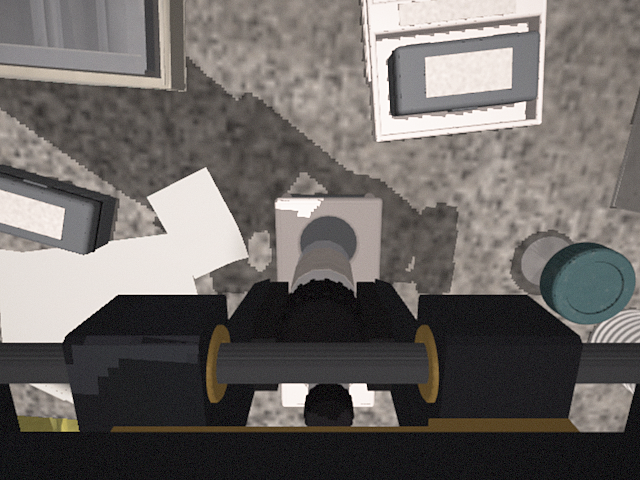

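```bash
python3 -m creep '[{"dx":-0.1,"dy":0.2,"dz":0,"wx":0,"wy":0,"wz":0,"hand":1},{"dx":-0.1,"dy":0.2,"dz":1,"wx":0,"wy":0,"wz":0,"hand":1},{"dx":-0.1,"dy":0.2,"dz":2,"wx":0,"wy":0,"wz":0,"hand":1},{"dx":-0.1,"dy":0.2,"dz":3,"wx":0,"wy":0,"wz":0,"hand":1},{"dx":-0.1,"dy":0.2,"dz":4,"wx":0,"wy":0,"wz":0,"hand":1},{"dx":-0.1,"dy":0.2,"dz":5,"wx":0,"wy":0,"wz":0,"hand":1},{"dx":-0.1,"dy":0.2,"dz":5.5,"wx":0,"wy":0,"wz":0,"hand":1},{"dx":-0.1,"dy":0.2,"dz":5.5,"wx":0,"wy":0,"wz":0,"hand":1}]'; python3 go.py .584 -.2595 .0545 94.7
```

```text
time_s: 12.75
position: [0.5843, -0.2596, 0.0777]
eef_rot: [-3.14, -0.001, 1.65]
ft_force: [-0.1, 0.3, -0.6]
opening: 0.0279
grasp_force: 30.0
t 12.75 pos [ 0.5843 -0.2596  0.0777] rpy [-3.14e+00 -1.00e-03  1.65e+00] open 0.0279
dx 0.02 dy -0.03 dz 2.32 wz -0.2 rows>=1
```

```bash
python3 -m creep '[{"dx":0,"dy":0,"dz":0.8,"wx":0,"wy":0,"wz":0,"hand":1},{"dx":0,"dy":0,"dz":1.6,"wx":0,"wy":0,"wz":0,"hand":1},{"dx":0,"dy":0,"dz":2.2,"wx":0,"wy":0,"wz":0,"hand":1},{"dx":0,"dy":0,"dz":2.2,"wx":0,"wy":0,"wz":0,"hand":1}]' | head -4; python3 -m creep '[{"dx":0,"dy":0,"dz":0,"wx":0,"wy":0,"wz":0,"hand":0},{"dx":0,"dy":0,"dz":0,"wx":0,"wy":0,"wz":0,"hand":0},{"dx":0,"dy":0,"dz":0,"wx":0,"wy":0,"wz":0,"hand":0},{"dx":0,"dy":0,"dz":0,"wx":0,"wy":0,"wz":0,"hand":0},{"dx":0,"dy":0,"dz":0,"wx":0,"wy":0,"wz":0,"hand":0},{"dx":0,"dy":0,"dz":-3,"wx":0,"wy":0,"wz":0,"hand":0},{"dx":0,"dy":0,"dz":-7,"wx":0,"wy":0,"wz":0,"hand":0},{"dx":0,"dy":0,"dz":-9,"wx":0,"wy":0,"wz":0,"hand":0}]'; python3 go.py .5845 -.2595 .17 180;
```

```text
time_s: 13.15
position: [0.5842, -0.2595, 0.0555]
eef_rot: [-3.14, -0.001, 1.65]
ft_force: [-0.5, -0.1, -0.2]
time_s: 13.95
position: [0.5854, -0.2603, 0.1501]
eef_rot: [3.138, 0.003, 1.65]
ft_force: [-0.3, 0.2, -0.2]
opening: 0.0876
grasp_force: 0.0
t 13.95 pos [ 0.5854 -0.2603  0.1501] rpy [3.138e+00 3.000e-03 1.650e+00] open 0.0876
dx 0.09 dy -0.08 dz -1.99 wz -85.5 rows>=10
```

```bash
python3 go.py .3845 -.254 .15 167.7; python3 -m creep '[{"dx":0,"dy":-2.5,"dz":-2,"wx":0,"wy":0,"wz":-8,"hand":0},{"dx":0.5,"dy":-5.5,"dz":-2,"wx":0,"wy":0,"wz":-16,"hand":0},{"dx":1,"dy":-9,"dz":-2,"wx":0,"wy":0,"wz":-24,"hand":0},{"dx":1.5,"dy":-12,"dz":-2,"wx":0,"wy":0,"wz":-32,"hand":0},{"dx":2,"dy":-15,"dz":-2,"wx":0,"wy":0,"wz":-40,"hand":0},{"dx":2.2,"dy":-18,"dz":-2,"wx":0,"wy":0,"wz":-48,"hand":0},{"dx":2.2,"dy":-20,"dz":-1,"wx":0,"wy":0,"wz":-56,"hand":0},{"dx":2.2,"dy":-20,"dz":0,"wx":0,"wy":0,"wz":-64,"hand":0}]'; python3 go.py .3845 -.254 .12 167.7
```

```text
t 13.95 pos [ 0.5854 -0.2603  0.1501] rpy [3.138e+00 3.000e-03 1.650e+00] open 0.0876
dx 2.21 dy -19.98 dz 0.01 wz -73.2 rows>=9
time_s: 14.75
position: [0.382, -0.2538, 0.1469]
eef_rot: [-3.141, 0.0, 2.771]
ft_force: [0.4, 0.3, -0.3]
opening: 0.0882
grasp_force: 0.0
t 14.75 pos [ 0.382  -0.2538  0.1469] rpy [-3.141  0.     2.771] open 0.0882
dx -0.24 dy 0.07 dz 2.69 wz -8.9 rows>=2
```

```bash
python3 -m creep '[{"dx":-0.2,"dy":0.1,"dz":1,"wx":0,"wy":0,"wz":-5,"hand":0},{"dx":-0.2,"dy":0.1,"dz":2,"wx":0,"wy":0,"wz":-8.9,"hand":0},{"dx":-0.2,"dy":0.1,"dz":2.5,"wx":0,"wy":0,"wz":-8.9,"hand":0},{"dx":-0.2,"dy":0.1,"dz":2.5,"wx":0,"wy":0,"wz":-8.9,"hand":0},{"dx":-0.2,"dy":0.1,"dz":2.5,"wx":0,"wy":0,"wz":-8.9,"hand":0}]'; python3 look.py w6; python3 a.py w6 2>/dev/null|grep case; python3 go.py .3845 -.254 .014 167.7
```

```text
time_s: 15.25
position: [0.3859, -0.2536, 0.122]
eef_rot: [-3.141, 0.0, 2.921]
ft_force: [0.3, 0.2, -0.7]
opening: 0.0882
grasp_force: 0.0
15.25 [ 0.38590464 -0.25359349  0.12201393] [-3.14126014e+00  4.24864044e-04  2.92070824e+00]
case 7290 [ 0.3815 -0.2547  0.0308] enc 0.3838 -0.2556 0.0449 ((0.3840433955192566, -0.25486671924591064), (0.03932226076722145, 0.08371850103139877), 77.66522979736328)
t 15.3 pos [ 0.3859 -0.2536  0.1221] rpy [-3.141e+00  1.000e-03  2.921e+00] open 0.0881
dx 0.13 dy -0.07 dz 10.81 wz -0.3 rows>=3
```

View pics/w6.png

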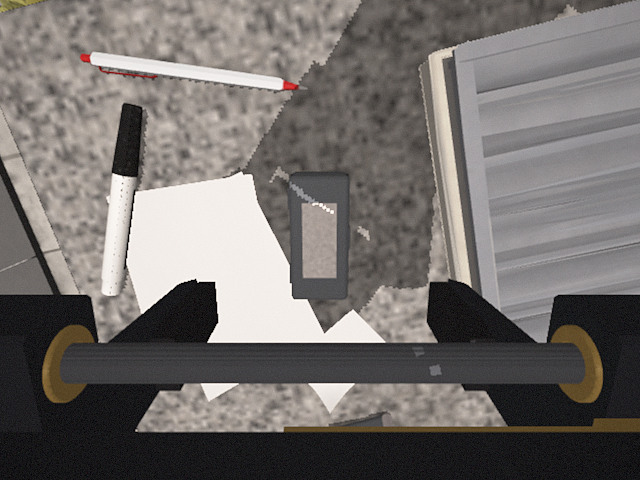

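```bash
python3 -m creep '[{"dx":0.15,"dy":-0.12,"dz":4,"wx":0,"wy":0,"wz":0,"hand":0},{"dx":0.15,"dy":-0.12,"dz":7,"wx":0,"wy":0,"wz":0,"hand":0.2},{"dx":0.15,"dy":-0.12,"dz":9.5,"wx":0,"wy":0,"wz":0,"hand":0.4},{"dx":0.15,"dy":-0.12,"dz":10.8,"wx":0,"wy":0,"wz":0,"hand":0.4},{"dx":0.15,"dy":-0.12,"dz":10.8,"wx":0,"wy":0,"wz":0,"hand":0.4},{"dx":0.15,"dy":-0.12,"dz":10.8,"wx":0,"wy":0,"wz":0,"hand":1},{"dx":0.15,"dy":-0.12,"dz":10.8,"wx":0,"wy":0,"wz":0,"hand":1},{"dx":0.15,"dy":-0.12,"dz":10.8,"wx":0,"wy":0,"wz":0,"hand":1}]';python3 -m creep '[{"dx":0,"dy":0,"dz":0,"wx":0,"wy":0,"wz":0,"hand":1},{"dx":0,"dy":0,"dz":0,"wx":0,"wy":0,"wz":0,"hand":1},{"dx":0,"dy":0,"dz":0,"wx":0,"wy":0,"wz":0,"hand":1},{"dx":0,"dy":0,"dz":-1,"wx":0,"wy":0,"wz":0,"hand":1},{"dx":0,"dy":0,"dz":-3,"wx":0,"wy":0,"wz":0,"hand":1},{"dx":0,"dy":0,"dz":-7,"wx":0,"wy":0,"wz":0,"hand":1},{"dx":0,"dy":0,"dz":-11,"wx":0,"wy":0,"wz":0,"hand":1},{"dx":0,"dy":0,"dz":-12,"wx":0,"wy":0,"wz":0,"hand":1}]'; python3 look.py w7;  python3 go.py .6427 -.0717 .12 190.8
```

```text
time_s: 16.1
position: [0.3845, -0.2548, 0.0146]
eef_rot: [-3.14, 0.002, 2.922]
ft_force: [-0.6, 0.7, 5.1]
opening: 0.0381
grasp_force: 30.0
time_s: 16.9
position: [0.3851, -0.2554, 0.1379]
eef_rot: [-3.138, 0.006, 2.922]
ft_force: [-0.1, -0.3, -1.2]
opening: 0.038
grasp_force: 30.0
16.9 [ 0.38508048 -0.25536408  0.1379337 ] [-3.13752483  0.0056158   2.92220763]
t 16.95 pos [ 0.385  -0.2553  0.1374] rpy [-3.138  0.005  2.922] open 0.0376
dx -21.16 dy 23.53 dz 1.74 wz -23.4 rows>=7
```

View pics/w7.png

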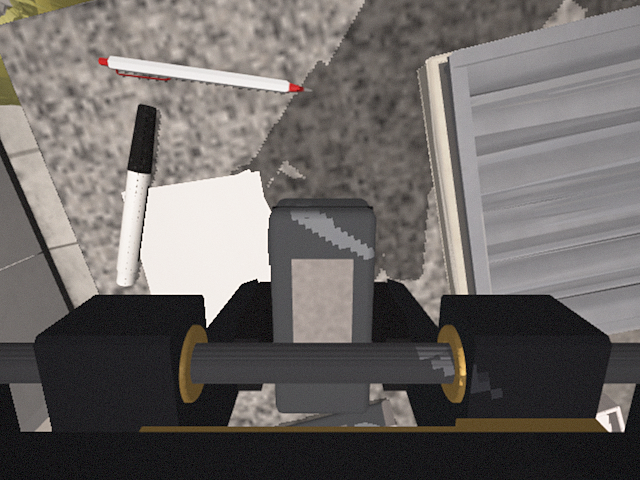

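The case is held level. Now I carry it to the tray.

```bash
python3 -m creep '[{"dx":-2,"dy":2.2,"dz":0,"wx":0,"wy":0,"wz":-4,"hand":1},{"dx":-5,"dy":5.5,"dz":0,"wx":0,"wy":0,"wz":-10,"hand":1},{"dx":-8,"dy":9,"dz":0,"wx":0,"wy":0,"wz":-16,"hand":1},{"dx":-11,"dy":12.5,"dz":0,"wx":0,"wy":0,"wz":-22,"hand":1},{"dx":-14,"dy":16,"dz":0,"wx":0,"wy":0,"wz":-23.4,"hand":1},{"dx":-17,"dy":19,"dz":0,"wx":0,"wy":0,"wz":-23.4,"hand":1},{"dx":-20,"dy":22,"dz":0,"wx":0,"wy":0,"wz":-23.4,"hand":1},{"dx":-21.1,"dy":23.5,"dz":0,"wx":0,"wy":0,"wz":-23.4,"hand":1}]'; python3 -m creep '[{"dx":0,"dy":0,"dz":1,"wx":0,"wy":0,"wz":0,"hand":1},{"dx":0,"dy":0,"dz":3,"wx":0,"wy":0,"wz":0,"hand":1},{"dx":0,"dy":0,"dz":5,"wx":0,"wy":0,"wz":0,"hand":1},{"dx":0,"dy":0,"dz":5,"wx":0,"wy":0,"wz":0,"hand":1},{"dx":0,"dy":0,"dz":5,"wx":0,"wy":0,"wz":0,"hand":1}]' | tail -3; python3 look.py w8;  python3 go.py .6427 -.0717 .021 190.8
```

```text
time_s: 17.75
position: [0.6426, -0.0686, 0.1317]
eef_rot: [3.14, -0.001, -2.951]
ft_force: [-0.5, -0.4, -0.1]
opening: 0.0379
grasp_force: 30.0
ft_force: [0.3, 0.0, -0.7]
opening: 0.0379
grasp_force: 30.0
18.25 [ 0.64043132 -0.0715284   0.08324939] [ 3.14107230e+00 -1.27619306e-03 -2.95353171e+00]
t 18.3 pos [ 0.641  -0.0715  0.0842] rpy [-3.141  0.    -2.953] open 0.0379
dx -0.17 dy -0.05 dz 6.32 wz -0.0 rows>=2
```

View pics/w8.png

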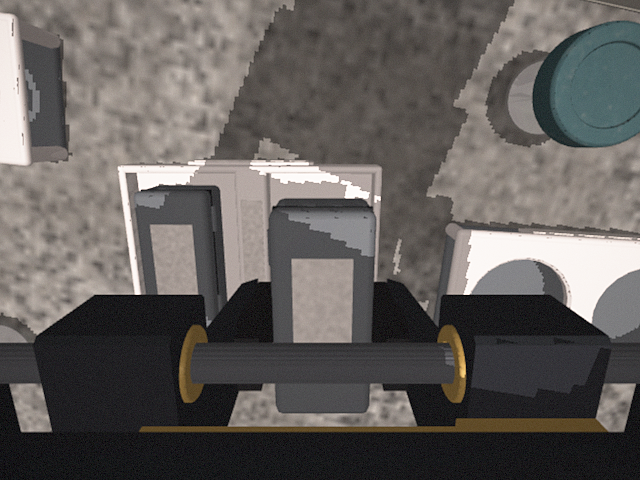

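```bash
python3 -m creep '[{"dx":-0.15,"dy":0,"dz":1.5,"wx":0,"wy":0,"wz":0,"hand":1},{"dx":-0.15,"dy":0,"dz":3,"wx":0,"wy":0,"wz":0,"hand":1},{"dx":-0.15,"dy":0,"dz":4.2,"wx":0,"wy":0,"wz":0,"hand":1},{"dx":-0.15,"dy":0,"dz":5.2,"wx":0,"wy":0,"wz":0,"hand":1},{"dx":-0.15,"dy":0,"dz":6,"wx":0,"wy":0,"wz":0,"hand":1},{"dx":-0.15,"dy":0,"dz":6.2,"wx":0,"wy":0,"wz":0,"hand":1},{"dx":-0.15,"dy":0,"dz":6.2,"wx":0,"wy":0,"wz":0,"hand":1}]';  python3 go.py .6427 -.0717 .021 190.8
```

```text
time_s: 19.0
position: [0.6426, -0.0706, 0.0214]
eef_rot: [3.142, -0.0, -2.953]
ft_force: [0.4, -0.1, -0.6]
opening: 0.0381
grasp_force: 30.0
t 19.0 pos [ 0.6426 -0.0706  0.0214] rpy [ 3.142 -0.    -2.953] open 0.0381
dx 0.01 dy -0.11 dz 0.04 wz 0.0 rows>=1
```

```bash
python3 -m creep '[{"dx":0,"dy":0,"dz":0,"wx":0,"wy":0,"wz":0,"hand":0.42},{"dx":0,"dy":0,"dz":0,"wx":0,"wy":0,"wz":0,"hand":0.42},{"dx":0,"dy":0,"dz":0,"wx":0,"wy":0,"wz":0,"hand":0.42},{"dx":0,"dy":0,"dz":0,"wx":0,"wy":0,"wz":0,"hand":0.42},{"dx":0,"dy":0,"dz":-2,"wx":0,"wy":0,"wz":0,"hand":0.42},{"dx":0,"dy":0,"dz":-6,"wx":0,"wy":0,"wz":0,"hand":0},{"dx":0,"dy":0,"dz":-11,"wx":0,"wy":0,"wz":0,"hand":0},{"dx":0,"dy":0,"dz":-14,"wx":0,"wy":0,"wz":0,"hand":0}]'; python3 look.py w9; python3 - <<'E'
import sys; sys.argv=["","w9"]
from wm import *
b=comp(.6427,-.0717,.052,.026,.05); print(len(b),cv2.minAreaRect(f(b)),np.median(b[:,2]))
E
python3 go.py .5313 .0331 .12 180
```

```text
time_s: 19.8
position: [0.6434, -0.0708, 0.1657]
eef_rot: [-3.14, 0.004, -2.953]
ft_force: [1.1, 1.2, 0.4]
opening: 0.0733
grasp_force: 0.0
19.8 [ 0.64337514 -0.07079187  0.16574799] [-3.13952549  0.00400198 -2.95264111]
5519 ((0.642348051071167, -0.07071858644485474), (0.08378981053829193, 0.039746321737766266), 11.482072830200195) 0.03498089103967417
t 19.85 pos [ 0.6447 -0.0712  0.17  ] rpy [-3.137  0.01  -2.953] open 0.077
dx 9.18 dy 12.37 dz 5.00 wz 10.8 rows>=4
```

```bash
python3 -m creep '[{"dx":2.3,"dy":3.1,"dz":0,"wx":0,"wy":0,"wz":4,"hand":0.1},{"dx":5,"dy":6.5,"dz":1,"wx":0,"wy":0,"wz":10.8,"hand":0.1},{"dx":7.5,"dy":10,"dz":3,"wx":0,"wy":0,"wz":10.8,"hand":0.15},{"dx":9.2,"dy":12.4,"dz":5,"wx":0,"wy":0,"wz":10.8,"hand":0.15},{"dx":9.2,"dy":12.4,"dz":5,"wx":0,"wy":0,"wz":10.8,"hand":0.15},{"dx":9.2,"dy":12.4,"dz":5,"wx":0,"wy":0,"wz":10.8,"hand":0.15}]'; python3 look.py w10; python3 a.py w10 2>/dev/null|grep cup_;python3 wells.py w10; python3 go.py .5313 .0331 .028 180
```

```text
time_s: 20.45
position: [0.5294, 0.0339, 0.112]
eef_rot: [-3.141, 0.001, -3.141]
ft_force: [0.9, 0.7, -0.4]
opening: 0.0748
grasp_force: 0.0
20.45 [0.52935261 0.03385704 0.11196534] [-3.14136470e+00  5.93546154e-04 -3.14061845e+00]
cup_a 6065 [0.5301 0.0329 0.0551] enc 0.5309 0.0325 0.0259 
cup_b 6485 [0.5133 0.1328 0.0551] enc 0.5147 0.1332 0.0262 
cup_rack 1931 ((0.6486929059028625, 0.10669894516468048), (0.039568789303302765, 0.08670754730701447), 1.6461994647979736) 0.0266
c+ 135.0 375 ellipse [0.6305 0.1213] [0.0546 0.0679] enc 0.6376 0.1189 0.072
c- 137.0 302 ellipse [0.6546 0.0452] [0.0534 0.059 ] enc 0.6538 0.0453 0.065
u+ no
u0 no
t 20.5 pos [0.53   0.0334 0.1123] rpy [-3.141e+00  2.000e-03 -3.141e+00] open 0.0744
dx -0.13 dy -0.03 dz 8.43 wz 0.0 rows>=2
```

View pics/w10.png

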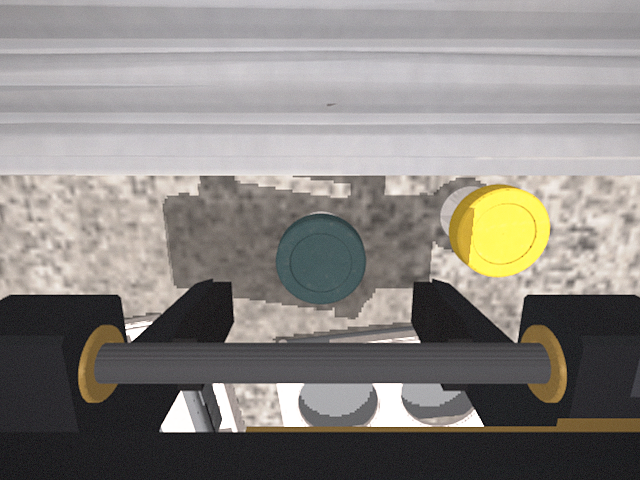

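```bash
python3 -m creep '[{"dx":-0.1,"dy":-0.05,"dz":2,"wx":0,"wy":0,"wz":0,"hand":0.15},{"dx":-0.1,"dy":-0.05,"dz":5,"wx":0,"wy":0,"wz":0,"hand":0.15},{"dx":-0.1,"dy":-0.05,"dz":7.5,"wx":0,"wy":0,"wz":0,"hand":0.15},{"dx":-0.1,"dy":-0.05,"dz":8.3,"wx":0,"wy":0,"wz":0,"hand":0.15},{"dx":-0.1,"dy":-0.05,"dz":8.3,"wx":0,"wy":0,"wz":0,"hand":0.15},{"dx":-0.1,"dy":-0.05,"dz":8.3,"wx":0,"wy":0,"wz":0,"hand":1},{"dx":-0.1,"dy":-0.05,"dz":8.3,"wx":0,"wy":0,"wz":0,"hand":1},{"dx":-0.1,"dy":-0.05,"dz":8.3,"wx":0,"wy":0,"wz":0,"hand":1}]';python3 -m creep '[{"dx":0,"dy":0,"dz":0,"wx":0,"wy":0,"wz":0,"hand":1},{"dx":0,"dy":0,"dz":0,"wx":0,"wy":0,"wz":0,"hand":1},{"dx":0,"dy":0,"dz":0,"wx":0,"wy":0,"wz":0,"hand":1},{"dx":0,"dy":0,"dz":-1,"wx":0,"wy":0,"wz":0,"hand":1},{"dx":0,"dy":0,"dz":-3,"wx":0,"wy":0,"wz":0,"hand":1},{"dx":0,"dy":0,"dz":-7,"wx":0,"wy":0,"wz":0,"hand":1},{"dx":0,"dy":0,"dz":-10,"wx":0,"wy":0,"wz":0,"hand":1},{"dx":0,"dy":0,"dz":-10,"wx":0,"wy":0,"wz":0,"hand":1}]';  python3 go.py .6465 .0453 .12 96.5
```

```text
time_s: 21.3
position: [0.5306, 0.0333, 0.0296]
eef_rot: [-3.141, 0.002, -3.141]
ft_force: [-0.5, 0.0, 0.0]
opening: 0.053
grasp_force: 0.0
time_s: 22.1
position: [0.5317, 0.0332, 0.1329]
eef_rot: [-3.14, 0.007, -3.141]
ft_force: [-0.9, 0.1, -0.1]
opening: 0.0499
grasp_force: 30.0
t 22.1 pos [0.5317 0.0332 0.1329] rpy [-3.14   0.007 -3.141] open 0.0499
dx -11.48 dy 1.20 dz 1.29 wz 83.5 rows>=10
```

```bash
python3 - <<'E'
from meas import *
P=C["top"][2]
for y in np.arange(-.04,.2,.03):
    print(round(y,2),[ (lambda b: round(float(np.percentile(b,98)),3) if len(b) else None)(P[(abs(P[...,0]-x)<.015)&(abs(P[...,1]-y)<.015)][:,2]) for x in np.arange(.68,.87,.03)])
E
```

```text
-0.04 [0.021, 0.015, 0.007, 0.006, 0.006, 0.006, 0.007]
-0.01 [0.007, 0.006, 0.006, 0.008, 0.051, 0.05, 0.05]
0.02 [0.033, 0.027, 0.007, 0.041, 0.052, 0.051, 0.052]
0.05 [0.034, 0.006, 0.006, 0.048, 0.052, 0.052, 0.052]
0.08 [0.033, 0.006, 0.006, 0.05, 0.053, 0.052, 0.051]
0.11 [0.033, 0.006, 0.006, 0.035, 0.05, 0.05, 0.05]
0.14 [0.035, 0.006, 0.007, 0.006, 0.005, 0.008, 0.005]
0.17 [0.032, 0.014, 0.007, 0.006, 0.107, 0.109, 0.11]
0.2 [0.008, 0.007, 0.006, 0.006, 0.11, 0.111, 0.563]
```

```bash
python3 -m creep '[{"dx":-1.5,"dy":0.2,"dz":0,"wx":0,"wy":0,"wz":8,"hand":1},{"dx":-3,"dy":0.4,"dz":0,"wx":0,"wy":0,"wz":16,"hand":1},{"dx":-5,"dy":0.6,"dz":0,"wx":0,"wy":0,"wz":24,"hand":1},{"dx":-7,"dy":0.8,"dz":0,"wx":0,"wy":0,"wz":32,"hand":1},{"dx":-9,"dy":1,"dz":0,"wx":0,"wy":0,"wz":40,"hand":1},{"dx":-10.5,"dy":1.2,"dz":0,"wx":0,"wy":0,"wz":45,"hand":1},{"dx":-11.4,"dy":1.2,"dz":0,"wx":0,"wy":0,"wz":45,"hand":1},{"dx":-11.4,"dy":1.2,"dz":0,"wx":0,"wy":0,"wz":45,"hand":1}]';  python3 go.py .6465 .0453 .034 96.5; python3 look.py w11
```

```text
time_s: 22.9
position: [0.6441, 0.0455, 0.1274]
eef_rot: [-3.141, -0.001, 2.357]
ft_force: [0.4, -0.1, -0.5]
opening: 0.0497
grasp_force: 30.0
t 22.9 pos [0.6441 0.0455 0.1274] rpy [-3.141e+00 -1.000e-03  2.357e+00] open 0.0497
dx -0.18 dy 0.16 dz 9.34 wz 38.5 rows>=5
22.9 [0.64410687 0.04545115 0.12744992] [-3.14063138e+00 -1.13304230e-03  2.35678353e+00]
```

View pics/w11.png

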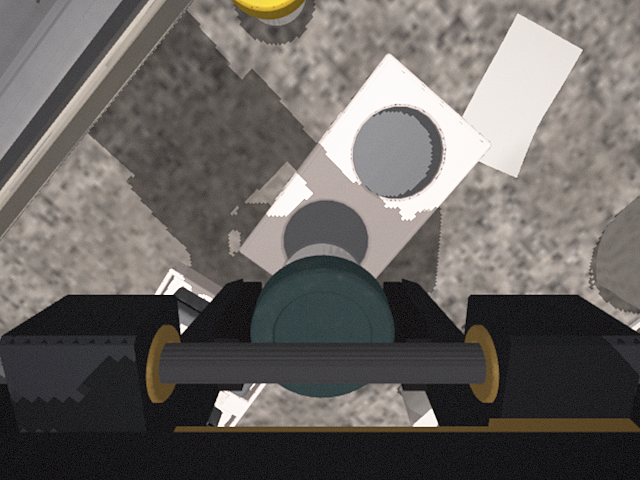

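```bash
python3 wells.py w11; python3 -m creep '[{"dx":-0.15,"dy":0.15,"dz":1,"wx":0,"wy":0,"wz":8,"hand":1},{"dx":-0.15,"dy":0.15,"dz":2,"wx":0,"wy":0,"wz":16,"hand":1},{"dx":-0.15,"dy":0.15,"dz":3,"wx":0,"wy":0,"wz":24,"hand":1},{"dx":-0.15,"dy":0.15,"dz":4,"wx":0,"wy":0,"wz":32,"hand":1},{"dx":-0.15,"dy":0.15,"dz":4.5,"wx":0,"wy":0,"wz":38.5,"hand":1},{"dx":-0.15,"dy":0.15,"dz":4.5,"wx":0,"wy":0,"wz":38.5,"hand":1},{"dx":-0.15,"dy":0.15,"dz":4.5,"wx":0,"wy":0,"wz":38.5,"hand":1}]';  python3 go.py .6465 .0453 .034 96.5; python3 look.py w12; python3 wells.py w12
```

```text
c+ 189.0 377 ellipse [0.6382 0.1161] [0.0559 0.0634] enc 0.6385 0.1151 0.0659
c- 116.0 403 ellipse [0.6492 0.0424] [0.054  0.0666] enc 0.6497 0.0418 0.0668
u+ 16.0 54 ellipse [ 0.6008 -0.2579] [0.0066 0.0132] enc 0.5985 -0.2583 0.0151
u0 no
time_s: 23.65
position: [0.6458, 0.0454, 0.0838]
eef_rot: [-3.141, -0.0, 1.688]
ft_force: [-0.8, 0.5, -0.6]
opening: 0.0498
grasp_force: 30.0
t 23.65 pos [0.6458 0.0454 0.0838] rpy [-3.141 -0.     1.688] open 0.0498
dx -0.02 dy 0.07 dz 4.98 wz 0.2 rows>=1
23.65 [0.64575622 0.04543243 0.08378726] [-3.14129286e+00 -2.43149711e-05  1.68782482e+00]
c+ 179.0 528 ellipse [0.6384 0.116 ] [0.0565 0.0639] enc 0.6385 0.1152 0.0662
c- 100.0 317 ellipse [0.6471 0.0408] [0.0607 0.0651] enc 0.6468 0.0401 0.0681
u+ no
u0 no
```

```bash
python3 -m creep '[{"dx":0,"dy":0.05,"dz":1,"wx":0,"wy":0,"wz":0,"hand":1},{"dx":0,"dy":0.05,"dz":2,"wx":0,"wy":0,"wz":0,"hand":1},{"dx":0,"dy":0.05,"dz":3,"wx":0,"wy":0,"wz":0,"hand":1},{"dx":0,"dy":0.05,"dz":4,"wx":0,"wy":0,"wz":0,"hand":1},{"dx":0,"dy":0.05,"dz":4.6,"wx":0,"wy":0,"wz":0,"hand":1},{"dx":0,"dy":0.05,"dz":4.8,"wx":0,"wy":0,"wz":0,"hand":1},{"dx":0,"dy":0.05,"dz":4.8,"wx":0,"wy":0,"wz":0,"hand":1}]';  python3 go.py .6465 .0453 .034 96.5
```

```text
time_s: 24.4
position: [0.6466, 0.0455, 0.0354]
eef_rot: [-3.141, -0.0, 1.685]
ft_force: [0.0, 0.2, -0.5]
opening: 0.0503
grasp_force: 30.0
t 24.4 pos [0.6466 0.0455 0.0354] rpy [-3.141 -0.     1.685] open 0.0503
dx -0.02 dy -0.01 dz 0.14 wz 0.0 rows>=1
```

```bash
python3 -m creep '[{"dx":0,"dy":0,"dz":0.1,"wx":0,"wy":0,"wz":0,"hand":0.2},{"dx":0,"dy":0,"dz":0.1,"wx":0,"wy":0,"wz":0,"hand":0.2},{"dx":0,"dy":0,"dz":0.1,"wx":0,"wy":0,"wz":0,"hand":0.2},{"dx":0,"dy":0,"dz":0.1,"wx":0,"wy":0,"wz":0,"hand":0.2},{"dx":0,"dy":0,"dz":-1,"wx":0,"wy":0,"wz":0,"hand":0.2},{"dx":0,"dy":0,"dz":-4,"wx":0,"wy":0,"wz":0,"hand":0.2},{"dx":0,"dy":0,"dz":-8,"wx":0,"wy":0,"wz":0,"hand":0.2},{"dx":0,"dy":0,"dz":-12,"wx":0,"wy":0,"wz":0,"hand":0.2}]'; python3 go.py .5147 .1332 .15 180; python3 look.py w13; python3 - <<'E'
from meas import *
for n in("top",):
    P=C[n][2]
    for x in(.46,.5,.54,.58): 
        m=(abs(P[...,0]-x)<.02)&(P[...,1]>.15)&(P[...,1]<.4)&(P[...,2]>.05)
        b=P[m]; print(n,x,np.sort(b[:,1])[:12:3].round(3),np.percentile(b[:,1],5).round(3))
z=np.load("w1.npz");P=z["P"]; m=np.zeros((480,640),bool); m[100:290,500:]=1
b=P[m&(P[...,2]>.05)&(P[...,1]>.16)]; print(np.percentile(b[:,1],[0,1,5]).round(3))
z=np.load("w13.npz");P=z["P"]; m=(abs(P[...,0]-.645)<.05)&(abs(P[...,1]-.045)<.05)&(P[...,2]>.05)&(P[...,2]<.08)&(z["d"]>0)
b=P[m]; print(len(b), len(b) and (b.mean(0),cv2.minEnclosingCircle(b[:,:2].astype(np.float32)),np.median(b[:,2])))
E
```

```text
time_s: 25.2
position: [0.6464, 0.0455, 0.1579]
eef_rot: [3.141, 0.0, 1.685]
ft_force: [-0.4, -0.4, -0.4]
opening: 0.0707
grasp_force: 0.0
t 25.2 pos [0.6464 0.0455 0.1579] rpy [3.141 0.    1.685] open 0.0707
dx 10.21 dy -12.09 dz 0.79 wz -83.5 rows>=10
25.2 [0.64640859 0.04549058 0.15788796] [3.14138992e+00 1.91207679e-05 1.68455492e+00]
top 0.46 [0.15  0.151 0.151 0.152] 0.161
top 0.5 [0.15  0.151 0.151 0.153] 0.203
top 0.54 [0.151 0.152 0.154 0.157] 0.276
top 0.58 [0.274 0.276 0.277 0.278] 0.28
[0.16  0.162 0.168]
4592 (array([0.64636563, 0.04549644, 0.05985324]), ((0.6465386748313904, 0.044134851545095444), 0.025901852175593376), np.float64(0.06001550760166478))
```

View pics/w13.png

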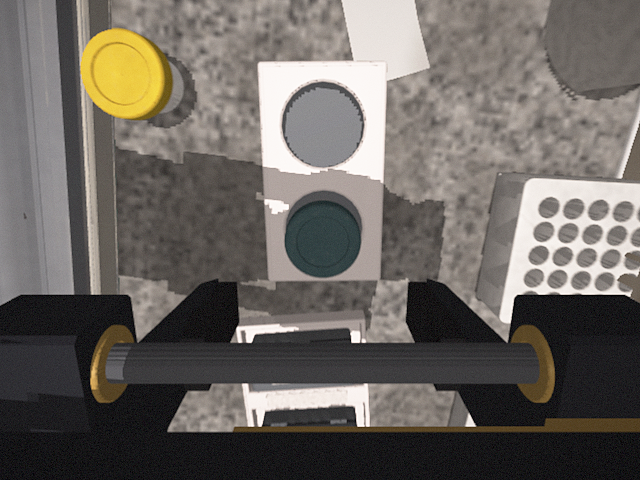

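Cup_a is seated in its well (lid at (323,239)). The printer begins at y≈0.27, so there is room to take cup_b.

```bash
python3 -m creep '[{"dx":2,"dy":-2,"dz":0,"wx":0,"wy":0,"wz":-8,"hand":0.15},{"dx":4,"dy":-4.5,"dz":0,"wx":0,"wy":0,"wz":-16,"hand":0.15},{"dx":6,"dy":-7,"dz":0,"wx":0,"wy":0,"wz":-24,"hand":0.15},{"dx":8,"dy":-9.5,"dz":0,"wx":0,"wy":0,"wz":-32,"hand":0.15},{"dx":10,"dy":-12,"dz":0,"wx":0,"wy":0,"wz":-40,"hand":0.15},{"dx":10.2,"dy":-12,"dz":0,"wx":0,"wy":0,"wz":-48,"hand":0.15},{"dx":10.2,"dy":-12,"dz":0,"wx":0,"wy":0,"wz":-56,"hand":0.15},{"dx":10.2,"dy":-12,"dz":0,"wx":0,"wy":0,"wz":-64,"hand":0.15}]'; python3 go.py .5147 .1332 .11 180
```

```text
time_s: 26.05
position: [0.5158, 0.1334, 0.1565]
eef_rot: [3.141, 0.001, 2.808]
ft_force: [0.0, -0.1, 0.0]
opening: 0.075
grasp_force: 0.0
t 26.05 pos [0.5158 0.1334 0.1565] rpy [3.141e+00 1.000e-03 2.808e+00] open 0.075
dx 0.10 dy -0.06 dz 4.65 wz -19.1 rows>=3
```

```bash
python3 -m creep '[{"dx":0.1,"dy":0,"dz":1,"wx":0,"wy":0,"wz":-8,"hand":0.15},{"dx":0.1,"dy":0,"dz":3,"wx":0,"wy":0,"wz":-16,"hand":0.15},{"dx":0.1,"dy":0,"dz":4.6,"wx":0,"wy":0,"wz":-19,"hand":0.15},{"dx":0.1,"dy":0,"dz":4.6,"wx":0,"wy":0,"wz":-19,"hand":0.15},{"dx":0.1,"dy":0,"dz":4.6,"wx":0,"wy":0,"wz":-19,"hand":0.15}]'; python3 look.py w14; python3 a.py w14 2>/dev/null|grep cup_b; python3 go.py .5147 .1332 .029 180
```

```text
time_s: 26.55
position: [0.5152, 0.1336, 0.1105]
eef_rot: [3.142, 0.001, 3.132]
ft_force: [-0.0, 0.0, 0.6]
opening: 0.0745
grasp_force: 0.0
26.55 [0.51516486 0.13355213 0.11050513] [3.14155445e+00 8.87251986e-04 3.13159955e+00]
cup_b 6202 [0.5132 0.1335 0.0551] enc 0.5143 0.1335 0.0258 
t 26.6 pos [0.5154 0.1335 0.1108] rpy [3.142e+00 2.000e-03 3.132e+00] open 0.0751
dx 0.07 dy -0.04 dz 8.18 wz -0.6 rows>=2
```

```bash
python3 -m creep '[{"dx":0.08,"dy":0,"dz":2,"wx":0,"wy":0,"wz":0,"hand":0.15},{"dx":0.08,"dy":0,"dz":5,"wx":0,"wy":0,"wz":0,"hand":0.15},{"dx":0.08,"dy":0,"dz":7.5,"wx":0,"wy":0,"wz":0,"hand":0.15},{"dx":0.08,"dy":0,"dz":8.1,"wx":0,"wy":0,"wz":0,"hand":0.15},{"dx":0.08,"dy":0,"dz":8.1,"wx":0,"wy":0,"wz":0,"hand":0.15},{"dx":0.08,"dy":0,"dz":8.1,"wx":0,"wy":0,"wz":0,"hand":1},{"dx":0.08,"dy":0,"dz":8.1,"wx":0,"wy":0,"wz":0,"hand":1},{"dx":0.08,"dy":0,"dz":8.1,"wx":0,"wy":0,"wz":0,"hand":1}]';python3 -m creep '[{"dx":0,"dy":0,"dz":0,"wx":0,"wy":0,"wz":0,"hand":1},{"dx":0,"dy":0,"dz":0,"wx":0,"wy":0,"wz":0,"hand":1},{"dx":0,"dy":0,"dz":0,"wx":0,"wy":0,"wz":0,"hand":1},{"dx":0,"dy":0,"dz":-1,"wx":0,"wy":0,"wz":0,"hand":1},{"dx":0,"dy":0,"dz":-3,"wx":0,"wy":0,"wz":0,"hand":1},{"dx":0,"dy":0,"dz":-7,"wx":0,"wy":0,"wz":0,"hand":1},{"dx":0,"dy":0,"dz":-11,"wx":0,"wy":0,"wz":0,"hand":1},{"dx":0,"dy":0,"dz":-11.5,"wx":0,"wy":0,"wz":0,"hand":1}]';  python3 go.py .638 .1182 .14 96.5
```

```text
time_s: 27.4
position: [0.5146, 0.1336, 0.0296]
eef_rot: [3.142, 0.002, 3.133]
ft_force: [0.3, -0.3, 0.1]
opening: 0.0528
grasp_force: 0.0
time_s: 28.2
position: [0.5159, 0.1337, 0.1486]
eef_rot: [3.141, 0.008, 3.133]
ft_force: [1.3, 0.4, -0.7]
opening: 0.0493
grasp_force: 30.0
t 28.2 pos [0.5159 0.1337 0.1486] rpy [3.141 0.008 3.133] open 0.0493
dx -12.23 dy -1.45 dz 0.86 wz 83.0 rows>=10
```

```bash
python3 -m creep '[{"dx":-1.5,"dy":-0.2,"dz":0,"wx":0,"wy":0,"wz":8,"hand":1},{"dx":-3,"dy":-0.4,"dz":0,"wx":0,"wy":0,"wz":16,"hand":1},{"dx":-5,"dy":-0.6,"dz":0,"wx":0,"wy":0,"wz":24,"hand":1},{"dx":-7,"dy":-0.8,"dz":0,"wx":0,"wy":0,"wz":32,"hand":1},{"dx":-9,"dy":-1,"dz":0,"wx":0,"wy":0,"wz":40,"hand":1},{"dx":-11,"dy":-1.3,"dz":0,"wx":0,"wy":0,"wz":48,"hand":1},{"dx":-12.2,"dy":-1.45,"dz":0,"wx":0,"wy":0,"wz":56,"hand":1},{"dx":-12.2,"dy":-1.45,"dz":0,"wx":0,"wy":0,"wz":62,"hand":1}]';  python3 go.py .638 .1182 .09 96.5
```

```text
time_s: 29.0
position: [0.6366, 0.1175, 0.1426]
eef_rot: [-3.141, -0.0, 2.045]
ft_force: [0.2, -0.1, 0.0]
opening: 0.0499
grasp_force: 30.0
t 29.0 pos [0.6366 0.1175 0.1426] rpy [-3.141 -0.     2.045] open 0.0499
dx -0.01 dy 0.15 dz 5.26 wz 20.7 rows>=3
```

```bash
python3 -m creep '[{"dx":0,"dy":0.15,"dz":1,"wx":0,"wy":0,"wz":8,"hand":1},{"dx":0,"dy":0.15,"dz":2,"wx":0,"wy":0,"wz":16,"hand":1},{"dx":0,"dy":0.15,"dz":4,"wx":0,"wy":0,"wz":20.7,"hand":1},{"dx":0,"dy":0.15,"dz":5.5,"wx":0,"wy":0,"wz":20.7,"hand":1},{"dx":0,"dy":0.15,"dz":5.5,"wx":0,"wy":0,"wz":20.7,"hand":1},{"dx":0,"dy":0.15,"dz":5.5,"wx":0,"wy":0,"wz":20.7,"hand":1}]';  python3 go.py .638 .1182 .034 96.5; python3 look.py w15
```

```text
time_s: 29.6
position: [0.6373, 0.1187, 0.0888]
eef_rot: [-3.141, -0.0, 1.692]
ft_force: [-0.9, 0.3, 0.4]
opening: 0.0495
grasp_force: 30.0
t 29.6 pos [0.6373 0.1187 0.0888] rpy [-3.141 -0.     1.692] open 0.0495
dx -0.06 dy 0.06 dz 5.48 wz 0.4 rows>=2
29.6 [0.63729665 0.11869838 0.08876988] [-3.14133740e+00 -1.88379624e-06  1.69151715e+00]
```

View pics/w15.png

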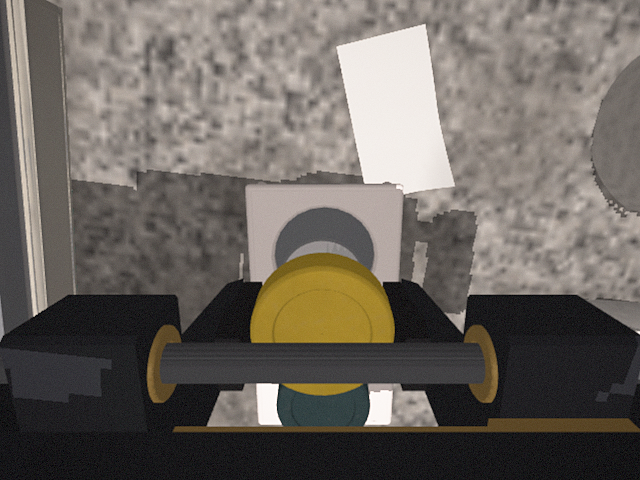

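Cup_b is centred over the free well at (324,250). Now I lower it.

```bash
python3 -m creep '[{"dx":-0.05,"dy":0.05,"dz":1,"wx":0,"wy":0,"wz":0,"hand":1},{"dx":-0.05,"dy":0.05,"dz":2,"wx":0,"wy":0,"wz":0,"hand":1},{"dx":-0.05,"dy":0.05,"dz":3,"wx":0,"wy":0,"wz":0,"hand":1},{"dx":-0.05,"dy":0.05,"dz":4,"wx":0,"wy":0,"wz":0,"hand":1},{"dx":-0.05,"dy":0.05,"dz":5,"wx":0,"wy":0,"wz":0,"hand":1},{"dx":-0.05,"dy":0.05,"dz":5.3,"wx":0,"wy":0,"wz":0,"hand":1},{"dx":-0.05,"dy":0.05,"dz":5.3,"wx":0,"wy":0,"wz":0,"hand":1}]';  python3 go.py .638 .1182 .034 96.5
```

```text
time_s: 30.35
position: [0.6377, 0.1183, 0.0353]
eef_rot: [-3.141, -0.0, 1.69]
ft_force: [-0.4, 0.3, -0.0]
opening: 0.0498
grasp_force: 30.0
t 30.35 pos [0.6377 0.1183 0.0353] rpy [-3.141 -0.     1.69 ] open 0.0498
dx -0.01 dy 0.03 dz 0.13 wz 0.3 rows>=1
```

Release, lift, and back off towards the robot so the cameras have a clear view.

```bash
python3 -m creep '[{"dx":0,"dy":0,"dz":0.1,"wx":0,"wy":0,"wz":0,"hand":0.2},{"dx":0,"dy":0,"dz":0.1,"wx":0,"wy":0,"wz":0,"hand":0.2},{"dx":0,"dy":0,"dz":0.1,"wx":0,"wy":0,"wz":0,"hand":0.2},{"dx":0,"dy":0,"dz":0.1,"wx":0,"wy":0,"wz":0,"hand":0.2},{"dx":0,"dy":0,"dz":-1,"wx":0,"wy":0,"wz":0,"hand":0.2},{"dx":0,"dy":0,"dz":-4,"wx":0,"wy":0,"wz":0,"hand":0.2},{"dx":0,"dy":0,"dz":-8,"wx":0,"wy":0,"wz":0,"hand":0.2},{"dx":0,"dy":0,"dz":-12,"wx":0,"wy":0,"wz":0,"hand":0.2}]'; python3 -m creep '[{"dx":0,"dy":0,"dz":-4,"wx":0,"wy":0,"wz":0,"hand":0.2},{"dx":0,"dy":-3,"dz":-8,"wx":0,"wy":0,"wz":0,"hand":0.2},{"dx":0,"dy":-7,"dz":-11,"wx":0,"wy":0,"wz":0,"hand":0.2},{"dx":0,"dy":-12,"dz":-14,"wx":0,"wy":0,"wz":0,"hand":0.2},{"dx":0,"dy":-17,"dz":-15,"wx":0,"wy":0,"wz":0,"hand":0.2},{"dx":0,"dy":-21,"dz":-15,"wx":0,"wy":0,"wz":0,"hand":0.2},{"dx":0,"dy":-24,"dz":-15,"wx":0,"wy":0,"wz":0,"hand":0.2},{"dx":0,"dy":-24,"dz":-15,"wx":0,"wy":0,"wz":0,"hand":0.2}]'; python3 - <<'E'
from h import *
out=[]
for n in("top","side"):
    img,d,p=cam(n); P=pts(d,p); save(f"pics/end_{n}.png",img)
    for nm,x,y,r,z0,z1 in(("cup_a",.6465,.045,.036,.05,.08),("cup_b",.638,.118,.036,.05,.08),("u0",.588,-.307,.025,.075,.1),("u+",.584,-.26,.025,.075,.1),("case",.6427,-.0717,.052,.026,.05),("jar",.342,.286,.05,.07,.1)):
        b=P[(d>0)&(np.hypot(P[...,0]-x,P[...,1]-y)<r)&(P[...,2]>z0)&(P[...,2]<z1)]
        if len(b)>5: (cx,cy),rr=cv2.minEnclosingCircle(b[:,:2].astype(np.float32)); print(n,nm,len(b),round(cx,4),round(cy,4),round(rr,4),"z",np.percentile(b[:,2],[50,95]).round(4))
    c=img[140:340,150:470] if n=="top" else img[150:350,230:550]
    out.append(cv2.resize(c,None,fx=1.4,fy=1.4,interpolation=cv2.INTER_CUBIC))
save("pics/end.png",np.vstack(out))
E
```

```text
time_s: 31.15
position: [0.6376, 0.1183, 0.1579]
eef_rot: [3.141, 0.0, 1.69]
ft_force: [0.3, -0.2, 0.5]
opening: 0.0701
grasp_force: 0.0
time_s: 31.95
position: [0.397, 0.0898, 0.3073]
eef_rot: [3.139, 0.001, 1.69]
ft_force: [0.8, -0.5, 0.4]
opening: 0.0701
grasp_force: 0.0
top cup_a 272 0.649 0.0442 0.0261 z [0.0615 0.0664]
top cup_b 273 0.6404 0.1172 0.026 z [0.0612 0.0657]
top u0 96 0.591 -0.3077 0.0156 z [0.0851 0.0893]
top u+ 100 0.5875 -0.2586 0.0153 z [0.0846 0.0901]
top case 399 0.6455 -0.0712 0.0446 z [0.0358 0.0408]
top jar 287 0.3421 0.2873 0.03 z [0.0824 0.0861]
side cup_a 202 0.6446 0.0402 0.0264 z [0.0591 0.0615]
side cup_b 186 0.6343 0.1161 0.0292 z [0.0591 0.0617]
side u0 159 0.5862 -0.3105 0.0157 z [0.083  0.0852]
side u+ 141 0.5833 -0.2616 0.0158 z [0.0831 0.0852]
side case 363 0.6405 -0.0739 0.0458 z [0.0345 0.0365]
side jar 263 0.3369 0.2828 0.0316 z [0.0804 0.0825]
```

View pics/end.png

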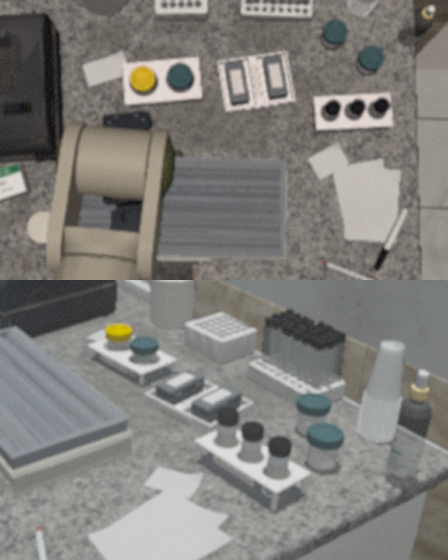

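The final picture shows all five items seated upright in their places. The heights match too: cup lids at 62 mm, caps at 85 mm, case at 36 mm. The jar has not moved and the gripper is clear, so I hand in.

```bash
python3 -c "
from station import robot
print(robot.finish_job())"
```

```text
the job is handed in; nothing more can be done
None
```

The job is handed in after about 32 s on the robot's clock: both cups, both universals and the slide case measured in place and upright, with the pad jar unmoved; the hand-in gave no verdict.

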